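# Pin the bronze base collar in the bench yoke

## Robot

A 6-joint arm with a two-finger parallel gripper is mounted at the origin on the work surface. World frame = base frame: x ahead of the robot, y to its left, z up, the work surface at z = 0. Lengths are in mm, angles in rad, forces in N, time in s.
With the tool pointing down it reaches from about 275 to 750 mm from the base axis. Payload 10.2 kg.
Tool frame: the origin (TCP) lies on the mounting face of the last link; the fingertips stand 166 mm ahead of it and the grasp point (between the pads) lies 147 mm ahead of it (robot.finger_overhang is the distance from the TCP to the fingertips, in mm); z points along the fingers, y is the direction in which the jaws open and shut (so a half turn about z gives the same grasp; the last joint's range is limited). The gripper opens to 88 mm and grips with 3 to 60 N. Pads are 18 mm wide; open, the fingers measure 123 mm over their backs; the gripper's body (75 mm by 187 mm) begins 45 mm behind the grasp point.
Start: joints at [1.099, 0.313, 1.498, -0, 1.331, -0.223], TCP at [129.29, 508.838, 404.72] pointing down, gripper open.
Joint ranges: [-2.94, 2.94], [-0.97, 2.17], [0.19, 2.56], [-1.23, 4.37], [0.02, 3.11], [-2.88, 2.88]. Speed limits (rad/s): [2.39, 2.39, 3.01, 3.14, 3.14, 3.14].

## Interface

Orientations are given as a 3x3 rotation matrix whose columns are the frame's x, y, z axes.
In Python, from plant import robot gives the robot as it stands.
- The arm moves only by the tool play_rows, never from a script. Its argument "moves" is a list of rows, each an object with "slide": the shift along the tool's x, y, z in m, a list of three; "roll": the turn about the tool's z in degrees; "jaw": the opening in per cent of the stroke, from 0 (shut) to 100 (fully open). In form: [{"slide": [dx, dy, dz], "roll": roll, "jaw": jaw}, ...]. A call has 1 to 10 rows; each row is the pose to reach, as a shift and turn from the pose commanded when the call began, along the tool's axes at that moment; what a row does not reach only later rows make up. A row lasts 1/8 s, in which the tool goes at most 62.5 mm and 10.7 degrees, less where a joint would pass 70% of its speed; a pose out of reach is approached as far as the arm can. A call with a gripper value outside its range is refused whole. The fingers move at their own pace and stop on an object; "newtons" is the grip in N (left out, the last holds). Time passes only in rows, so rows that repeat a pose let the fingers close. It gives the time, the measured TCP pose, the force and the opening at its end, in the units of the state.
- robot.sense(): the state, without advancing time (a new reading comes with each control period).
- robot.read_camera(name): name is "scene" or "side" or "wrist"; returns (picture, depth): 384x512x3 uint8, red, green, blue; 384x512 float32, mm along the optical axis (not along the pixel's ray), 0 where there is no reading.
- robot.camera_params(name): a dict with "intrinsics" (3x3 intrinsics, pixels), "camera_from_world" (4x4, takes a point from world to camera coordinates). Camera axes: x right, y down, z forward; pixel columns grow to the right and rows downward; lengths in mm; the calibration is good to about 2 mm. A picture is of the moment at which its call begins: read the wrist's pose just before it. camera_params takes no time and is no camera call; for the wrist camera it gives the pose at the moment of the call.
- robot.sign_off(): hands the job in, once; it reports no verdict.
Trained networks look in the newest picture that a camera, given by its name, has taken for a name from the list of things; names that differ only in an ending like _2 or _b are one class to them, and where a whole thing is asked for, a point or a joint stands for the part that bears it (a point fixed in the world has none). Each returns a list of dicts, best first, with "p" (0 to 1); they miss things now and then, are a little off and sometimes report something else, mostly with a low value. They report only what shows in the picture. A call takes as long as a camera call.
- robot.search_frame(camera, target): "box" ([left, top, right, bottom] in pixels, round what is visible of it).
- robot.landmark_of(camera, target): "point" ([row, column] in pixels: a listed point, or the origin of a listed thing).
The state is a dict: "clock": time; "q": joint angles; "qvel": joint speeds; "joint_efforts": joint torques, N m; "tool_pos": TCP position; "tcp_rot": TCP orientation; "force": force on the tool from outside, world axes, zero at the start; "torque": the same for the moment, N m; "width": finger opening in mm.
Only numpy, scipy, OpenCV 4.12 (cv2) and the standard library are available. Lean on these libraries where they do the work, as an engineer would, in place of code of your own. Each camera call takes 0.05 s, during which the arm holds its last target.

## Task

Take the bronze base collar out of its wooden parking block and set it in the steel bench yoke, tang down, until it sits flat and fully home. Then take the ball-lock pin, hold its brass thumb button in, slide it through the yoke and the collar's tang until its shoulder is against the yoke, and let the button out so that the pin locks itself in. Work gently: do not ram anything into the yoke, and leave the knobs, bearing, hammer and wooden handle on the board where they are.

Things in the scene. Friction and masses are not known exactly. Their poses are not given: they have to be found in the camera images.
- yoke: Steel bench yoke fixed to the board: a flat foot (124 x 60 x 8 mm, long along x) carrying a block-like head (44 along x, 60 along y, 62 high). Origin: under the foot's centre, z up. A pocket 16 (x) by 28.5 (y) mm goes straight down from the head's flat top, 70 mm above the origin. The head is clamped on its foot up to 9 mm to either side along x; that shift is not measured: feel or look for it.
- yoke_bore (a point): Point on the axis of the yoke's cross hole, above the middle of the foot (54 mm above its underside), axes as the yoke's. The hole, 13.5 mm wide, runs along x through both 14 mm thick cheeks of the head, whose outer faces stand 22 mm from the head's middle. The pin goes in at the -x face, towards +x.
- collar: Bronze base collar, 0.43 to 0.6 kg: neck 34 mm thick, 8 to 31 mm up, on a flange 48 mm across, 7 thick; below it a flat tang 12 (x) by 26 (y), 36 long, its last 6 mm tapered by 1 (x) and 2.6 (y) a side, with a 13.5 mm cross hole along x. Origin: centre of the flange's underside, z up; that face seats on the yoke's top. The tang fits the pocket either way round.
- collar_hole (a point): Middle of the cross hole in the collar's tang, on its axis, 16 mm below the flange's underside; axes as the collar's.
- park: Dark wooden block, fixed, 62 x 84 x 46 mm high, with a loose slot (22 x 36 mm) in which the collar stands upright at the start. Origin: centre of its underside.
- pin: Ball-lock pin, 0.13 kg, lying level. Origin: on its axis at the shoulder face that stops on the yoke; +x to the nose. Shank 12 mm thick, from 0 to +58.5, with a round nose. Two balls at +44 to +51 stand out to 17.5 mm across unless the button is in. Shoulder 22 mm across, -5 to 0. Stem 10 mm thick, -44 to -5: room for a finger above it. The pin is free to roll about its axis.
- pin_grip (a point): Middle of the pin's head, on its axis, 54 mm behind the shoulder face; x to the nose. Sandalwood disc 36 mm across from 4 mm behind to 10 ahead of it; behind that the brass thumb button, 30 mm across, 4 to 10 mm behind it. Pinched along x, one finger on the button, one on the disc's front, tips just above the stem (7 to 8 mm above the axis), it is held button in. Once home, open to 40 mm at most.
- pin_button (a joint): Travel of the thumb button along the pin's +x: 0 out, 0.005 m fully in (balls flush). Its spring takes 5 N to start, 9 N fully in; grip with 25 to 40 N. With the button out the balls cannot enter the hole. Let go, it springs out by itself once the balls are clear of the far cheek, which needs the shoulder within 2 mm of the near one; against it, a push of 6 to 10 N is felt.
- cradle: Pale wooden cradle, fixed, 110 x 46 mm, two V rests on which the pin lies along its x, axis 48 mm above its underside, nose to +x. The rests end below the pin's axis + 2 mm. Origin: centre of the underside under the pin's shoulder.
- knob1: Gilded brass lotus knob, 29 mm across, 27.5 mm high, loose on the board; to be left alone. Origin: under its centre.
- knob2: Gilded brass lotus knob, 29 mm across, 27.5 mm high, loose on the board; to be left alone. Origin: under its centre.
- knob3: Gilded brass lotus knob, 29 mm across, 27.5 mm high, loose on the board; to be left alone. Origin: under its centre.
- knob4: Gilded brass lotus knob, 29 mm across, 27.5 mm high, loose on the board; to be left alone. Origin: under its centre.
- bearing: Steel ring, 42 mm across, 10 mm high, loose on the board; to be left alone. Origin: under its centre.
- hammer: Small hammer, 180 mm long, lying on the board; to be left alone. Origin: under its middle.
- handle: Turned sandalwood handle, 42 mm across, 88 mm high, standing on the board; to be left alone. Origin: under its centre.

How it is judged:
By the outcome, as a careful person would: the job done as asked, in the order asked, and still so for the second after the job is handed in, with the robot touching nothing.
It also fails if it takes over 64 s, if anything falls off the work surface, if the arm or the gripper's body presses on something with over 40 N, if the wrist force passes 120 N, or if a joint passes its speed limit or range.

## Working session

There is one attempt and no reset: what is moved stays moved. The work goes in short steps, Python scripts to look and compute and a tool call to move; the robot and the scene stay as the last step left them, time stands still between calls to the robot, and variables do not carry over. Pictures are saved under pics/ and viewed, and the job is handed in when it is done.

Besides the shell and the picture viewer there is one more tool, called after "Call:" by a JSON object that holds its "api" and its "payload". play_rows: Moves the arm, as the interface text tells. Its arguments: {"type":"object","properties":{"moves":{"type":"array"},"newtons":{"type":"number"}},"required":["moves"]}

```bash
ls; mkdir -p pics; python3 - <<'E'
from plant import robot
import cv2,numpy as np
s=robot.sense();print({k:np.round(v,3).tolist() for k,v in s.items()})
for c in ["scene","side","wrist"]:
    p,d=robot.read_camera(c); cv2.imwrite(f"pics/{c}0.png",p[:,:,::-1]); np.save(f"pics/{c}0.npy",d)
    cp=robot.camera_params(c);print(c,np.round(cp["intrinsics"],1).tolist(),np.round(cp["camera_from_world"],3).tolist())
E
```

```text
pics
{'clock': 0.0, 'q': [1.099, 0.313, 1.498, -0.0, 1.331, -0.223], 'qvel': [-0.001, 0.002, 0.002, 0.0, 0.001, 0.001], 'joint_efforts': [-0.0, -40.221, -25.227, 0.069, 0.035, -0.0], 'tool_pos': [129.272, 508.79, 404.179], 'tcp_rot': [[-0.969, 0.246, -0.001], [0.246, 0.969, -0.001], [0.0, -0.001, -1.0]], 'force': [0.064, -0.11, 0.003], 'torque': [-0.004, 0.015, 0.027], 'width': 88.094}
scene [[455.8, 0.0, 249.8], [0.0, 455.8, 193.5], [0.0, 0.0, 1.0]] [[-0.265, 0.964, -0.004, 114.679], [0.823, 0.224, -0.522, -416.425], [-0.502, -0.142, -0.853, 1615.074], [0.0, 0.0, 0.0, 1.0]]
side [[368.6, 0.0, 258.1], [0.0, 368.6, 186.7], [0.0, 0.0, 1.0]] [[0.936, -0.352, 0.008, -522.148], [-0.21, -0.576, -0.79, 198.793], [0.283, 0.738, -0.613, 650.503], [0.0, 0.0, 0.0, 1.0]]
wrist [[280.1, 0.0, 250.7], [0.0, 280.1, 188.1], [0.0, 0.0, 1.0]] [[0.246, 0.969, -0.0, -523.174], [0.931, -0.236, 0.279, -38.179], [0.271, -0.069, -0.96, 388.532], [0.0, 0.0, 0.0, 1.0]]
```

View pics/scene0.png

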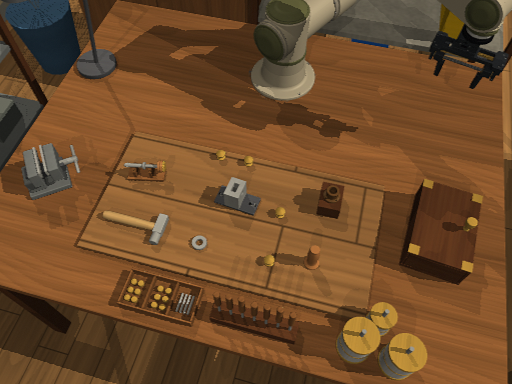

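View pics/side0.png

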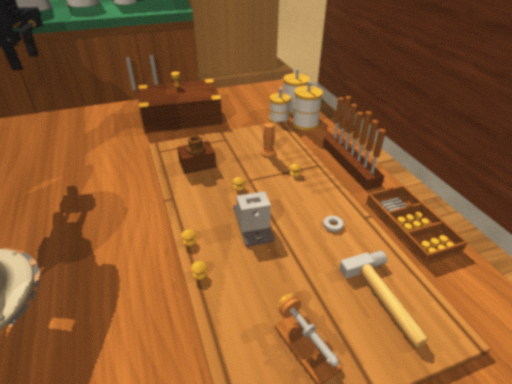

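View pics/wrist0.png

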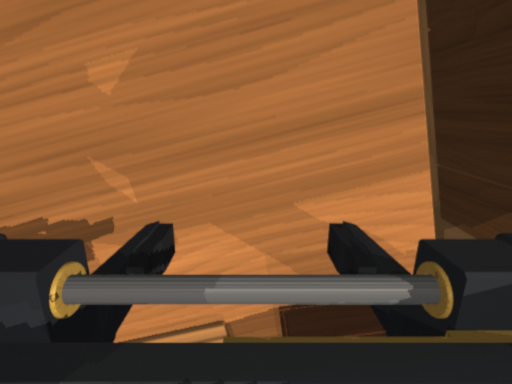

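```bash
cat > h.py <<'E'
import numpy as np,cv2
from plant import robot
def cam(c,p=None):
    p=p or robot.camera_params(c);K=np.array(p["intrinsics"]);T=np.array(p["camera_from_world"]);return K,T
def cloud(d,K,T):
    v,u=np.indices(d.shape);x=(u-K[0,2])/K[0,0]*d;y=(v-K[1,2])/K[1,1]*d
    P=np.stack([x,y,d],-1)-T[:3,3];return P@T[:3,:3]
def proj(P,K,T):
    q=T[:3,:3]@np.array(P)+T[:3,3];q=K@q;return q[:2]/q[2]
def ray_z(u,v,z,K,T):
    r=T[:3,:3].T@np.array([(u-K[0,2])/K[0,0],(v-K[1,2])/K[1,1],1]);o=-T[:3,:3].T@T[:3,3];return o+r*(z-o[2])/r[2]
E
python3 - <<'E'
from h import *
for c in ["scene","side"]:
    K,T=cam(c);d=np.load(f"pics/{c}0.npy");C=cloud(d,K,T)
    print(c,(d>0).mean())
    for t in ["yoke","yoke_bore","collar","park","pin","pin_grip","cradle","collar_hole"]:
        for r in robot.landmark_of(c,t)[:2]:
            v,u=r["point"]; print(t,round(r["p"],2),np.round([v,u],1),np.round(C[int(round(v)),int(round(u))],0), "z0:",np.round(ray_z(u,v,0,K,T)[:2]))
E
```

```text
scene 0.9961700439453125
yoke 0.65 [198.2 236.5] [573.  -0.  83.] z0: [527. -15.]
yoke_bore 0.92 [192.3 239.1] [554.   3.  86.] z0: [505. -13.]
collar 0.73 [193.7 331.9] [495. 252.  89.] z0: [437. 255.]
park 0.66 [205.  330.4] [512. 254.  58.] z0: [477. 258.]
pin 0.53 [167.5 143.6] [ 533. -294.   60.] z0: [ 496. -324.]
pin_grip 0.71 [163.4 162.1] [ 513. -243.   77.] z0: [ 466. -274.]
cradle 0.89 [176.4 144.1] [ 541. -298.   27.] z0: [ 526. -310.]
collar_hole 0.48 [198.7 331.7] [499. 256.  70.] z0: [454. 258.]
collar_hole 0.42 [160.8 249. ] [415.  -7.  41.] z0: [386. -15.]
side 0.9961598714192709
yoke 0.59 [222.1 251. ] [529. -36.  47.] z0: [545.  11.]
yoke 0.57 [307.1 288. ] [ 509. -258.   74.] z0: [ 533. -214.]
yoke_bore 0.93 [205.6 251.8] [532. -32.  85.] z0: [566.  62.]
yoke_bore 0.73 [345.9 304. ] [ 520. -300.   25.] z0: [ 528. -288.]
collar 0.69 [150.5 196. ] [481. 235.  68.] z0: [499. 341.]
pin 0.75 [330.8 307.7] [ 521. -301.   67.] z0: [ 545. -267.]
pin_grip 0.7 [306.1 288.9] [ 510. -258.   76.] z0: [ 535. -213.]
pin_grip 0.2 [204.6 254.7] [539. -31.  85.] z0: [573.  63.]
cradle 0.94 [346.  307.1] [ 524. -301.   25.] z0: [ 532. -290.]
collar_hole 0.52 [155.  195.4] [475. 225.  61.] z0: [492. 319.]
```

```bash
python3 - <<'E'
import cv2
for c,(a,b,e,f) in {"scene":(100,140,360,300),"side":(130,120,400,384)}.items():
    p=cv2.imread(f"pics/{c}0.png")[b:f,a:e];cv2.imwrite(f"pics/{c}0z.png",cv2.resize(p,None,fx=2.2 if c=="side" else 3,fy=2.2 if c=="side" else 3,interpolation=cv2.INTER_CUBIC))
E
```

```text
(no output)
```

View pics/scene0z.png

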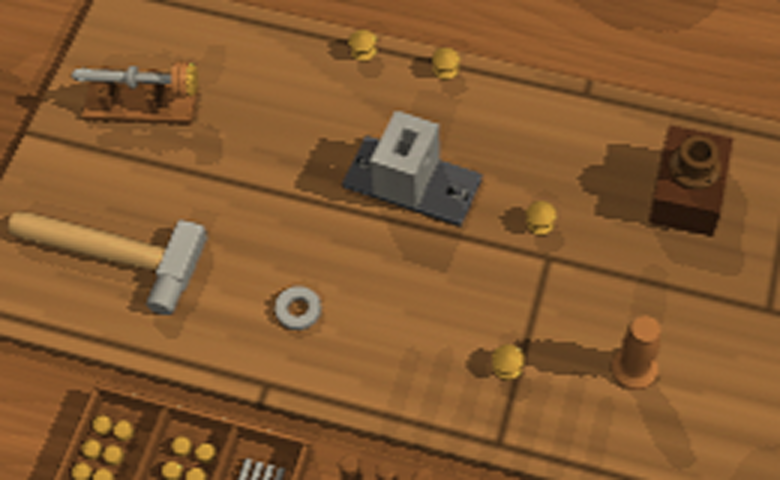

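View pics/side0z.png

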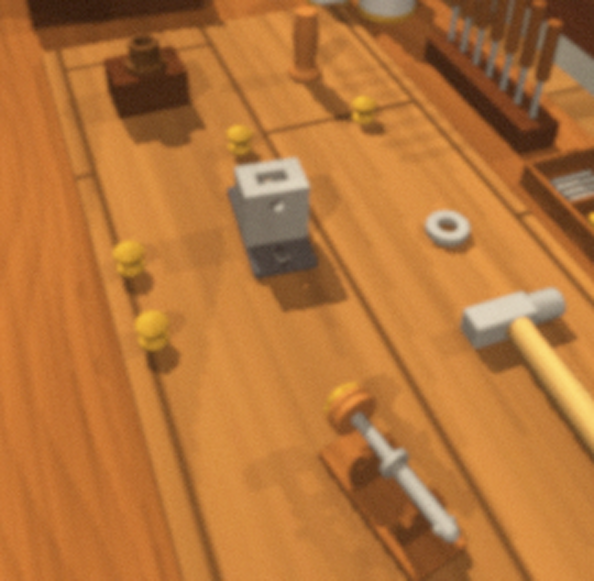

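```bash
python3 - <<'E'
from h import *
for c in ["scene","side"]:
    K,T=cam(c);C=cloud(np.load(f"pics/{c}0.npy"),K,T)
    for n,(x,y,r) in {"table":(450,100,40),"yoke":(545,-12,75),"park":(500,250,75),"cradle":(530,-285,90)}.items():
        m=(abs(C[...,0]-x)<r)&(abs(C[...,1]-y)<r)&(C[...,2]>-50)
        P=C[m];h,e=np.histogram(P[:,2],bins=np.arange(-20,130,5));print(c,n,[(int(a),int(b)) for a,b in zip(e,h) if b])
        if n in("yoke","park"):
            for lo,hi in ([(62,95),(3,20)] if n=="yoke" else [(38,60)]):
                Q=P[(P[:,2]>lo)&(P[:,2]<hi)][:,:2].astype(np.float32)
                print(n,lo,cv2.minAreaRect(Q),Q.mean(0))
E
```

```text
scene table [(5, 24), (10, 374), (15, 198), (20, 4)]
scene yoke [(5, 66), (10, 883), (15, 461), (20, 293), (25, 73), (30, 22), (35, 16), (40, 29), (45, 20), (50, 21), (55, 28), (60, 24), (65, 27), (70, 24), (75, 46), (80, 174), (85, 75)]
yoke 62 ((542.300048828125, -14.376676559448242), (45.0484733581543, 62.50558853149414), 83.19994354248047) [545.1851   -13.706172]
yoke 3 ((545.0913696289062, -12.009048461914062), (149.81607055664062, 149.83380126953125), 0.06008701026439667) [559.20264   -9.870148]
scene park [(5, 86), (10, 1107), (15, 528), (20, 29), (25, 23), (30, 20), (35, 17), (40, 26), (45, 19), (50, 28), (55, 176), (60, 176), (65, 61), (70, 32), (75, 23), (80, 16), (85, 46), (90, 40), (95, 2)]
park 38 ((482.0712890625, 250.4632568359375), (88.66719055175781, 61.77910232543945), 1.8789212703704834) [500.761  249.6772]
scene cradle [(5, 148), (10, 1454), (15, 707), (20, 230), (25, 86), (30, 13), (35, 12), (40, 12), (45, 20), (50, 17), (55, 25), (60, 76), (65, 74), (70, 46), (75, 27), (80, 6)]
side table [(10, 414), (15, 380)]
side yoke [(10, 1291), (15, 808), (20, 425), (25, 7
[... 181 characters left out ...]
2967376708984, 60.30804443359375), 83.7398910522461) [539.34485  -21.038073]
yoke 3 ((545.0698852539062, -11.994651794433594), (149.8107452392578, 149.98275756835938), 0.003841422265395522) [538.54675 -28.04581]
side park [(10, 493), (15, 648), (20, 57), (25, 58), (30, 65), (35, 58), (40, 61), (45, 57), (50, 61), (55, 81), (60, 265), (65, 70), (70, 30), (75, 27), (80, 36), (85, 35), (90, 62)]
park 38 ((483.03143310546875, 248.6482391357422), (83.62145233154297, 64.84275817871094), 1.1811801195144653) [479.12598 224.4804 ]
side cradle [(10, 5960), (15, 2010), (20, 996), (25, 291), (30, 47), (35, 43), (40, 54), (45, 68), (50, 90), (55, 64), (60, 267), (65, 476), (70, 130), (75, 123), (80, 22)]
```

```bash
cat >> h.py <<'E'
def tool():
    s=robot.sense();return np.array(s["tool_pos"]),np.array(s["tcp_rot"]),s
def to(xyz,yaw=None):
    """slide (m) and roll (deg) needed so TCP reaches xyz with tool y along world yaw deg"""
    p,R,s=tool();d=R.T@(np.array(xyz)-p)/1000
    y=np.degrees(np.arctan2(R[1,1],R[0,1]));r=0 if yaw is None else -((yaw-y+90)%180-90)
    print("t",s["clock"],"pos",np.round(p,1),"yaw",round(y,2),"slide",np.round(d,4),"roll",round(r,2),"F",np.round(s["force"],1),"w",round(s["width"],1),"q6",round(s["q"][5],2))
def shot(c,n):
    pr=robot.camera_params(c);p,d=robot.read_camera(c);cv2.imwrite(f"pics/{n}.png",p[:,:,::-1]);K,T=cam(c,pr);np.savez(f"pics/{n}.npz",d=d,K=K,T=T,p=p);return p,d,K,T
def load(n):
    z=np.load(f"pics/{n}.npz");return z["p"],z["d"],z["K"],z["T"]
E
python3 - <<'E'
from h import *
p,R,s=tool();K,T=cam("wrist");o=-T[:3,:3].T@T[:3,3]
print("cam in tool",R.T@(o-p),"axis in tool",R.T@T[2,:3], "imgx",R.T@T[0,:3],"imgy",R.T@T[1,:3])
to([420,150,404],85)
E
```

```text
cam in tool [72.13986121 -1.72573697 20.73858559] axis in tool [-2.79319762e-01  8.04096346e-04  9.60197804e-01] imgx [ 6.87700122e-04  9.99999560e-01 -6.37376752e-04] imgy [-9.60197895e-01  4.82296224e-04 -2.79320193e-01]
t 0.95 pos [129.3 508.8 404.7] yaw 75.75 slide [-0.3701 -0.2762  0.0007] roll -9.25 F [-0.8 -0.3  0.2] w 88.0 q6 -0.22
```

Call:
{"api": "play_rows", "payload": {"moves": [{"slide": [-0.05,-0.045,0],"roll": -2,"jaw": 100},{"slide": [-0.09,-0.09,0],"roll": -4,"jaw": 100},{"slide": [-0.13,-0.135,0.0],"roll": -6,"jaw": 100},{"slide": [-0.18,-0.18,0.0],"roll": -8,"jaw": 100},{"slide": [-0.23,-0.225,0.0],"roll": -8.5,"jaw": 100},{"slide": [-0.28,-0.27,0.0],"roll": -8.5,"jaw": 100},{"slide": [-0.34,-0.31,0.02],"roll": -8.5,"jaw": 100},{"slide": [-0.34,-0.32,0.04],"roll": -8.5,"jaw": 100},{"slide": [-0.34,-0.32,0.04],"roll": -8.5,"jaw": 100}]}}

```text
clock: 2.08
tool_pos: [380.5, 113.5, 363.5]
tcp_rot: [[-0.995, 0.104, -0.003], [0.104, 0.995, -0.0], [0.003, -0.0, -1.0]]
force: [-0.6, -1.1, -0.1]
width: 87.9
```

```bash
python3 - <<'E'
from h import *
to([390,115,365],85)
p,d,K,T=shot("wrist","w1")
for t in ["yoke","yoke_bore","collar","park"]:
    for r in robot.landmark_of("wrist",t)[:2]:
        v,u=r["point"];print(t,round(r["p"],2),np.round([v,u]),[np.round(ray_z(u,v,z,K,T)[:2],1) for z in (13,59,67,83)])
E
```

```text
t 2.075 pos [380.5 113.5 363.5] yaw 84.04 slide [-0.0093  0.0025 -0.0016] roll -0.96 F [-0.6 -1.1 -0.1] w 87.9 q6 -1.47
yoke 0.97 [294. 176.] [array([543.4,  -8.3]), array([510.6,   9.5]), array([504.9,  12.6]), array([493.5,  18.8])]
yoke 0.43 [206.  81.] [array([ 403.6, -103.6]), array([390.3, -72.6]), array([388. , -67.2]), array([383.4, -56.3])]
yoke_bore 0.81 [322. 163.] [array([586.9, -34.3]), array([548.1, -12.9]), array([541.3,  -9.2]), array([527.8,  -1.7])]
collar 0.75 [255. 382.] [array([511.4, 272.7]), array([483.1, 251.3]), array([478.1, 247.6]), array([468.3, 240.1])]
park 0.91 [235. 367.] [array([480.1, 251.8]), array([456.2, 233.3]), array([452. , 230.1]), array([443.7, 223.7])]
```

View pics/w1.png

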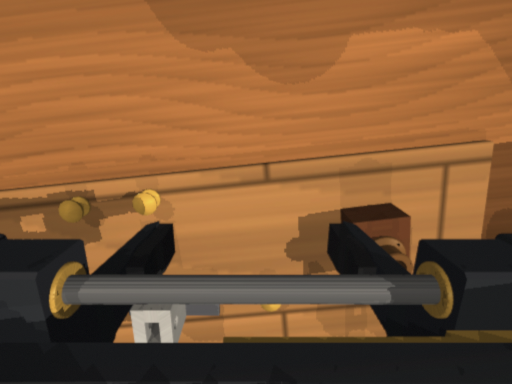

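Call:
{"api": "play_rows", "payload": {"moves": [{"slide": [-0.06,0,0],"roll": 0,"jaw": 100},{"slide": [-0.12,0,0],"roll": 0,"jaw": 100},{"slide": [-0.18,0,0.0],"roll": 0,"jaw": 100},{"slide": [-0.21,0.02,0.0],"roll": 0,"jaw": 100},{"slide": [-0.21,0.02,0.0],"roll": 0,"jaw": 100},{"slide": [-0.21,0.02,0.0],"roll": 0,"jaw": 100}]}}

```text
clock: 3.08
tool_pos: [590.3, 114.4, 365.0]
tcp_rot: [[-0.995, 0.099, -0.0], [0.099, 0.995, -0.0], [0.0, -0.0, -1.0]]
force: [0.2, -1.0, -0.5]
width: 88.3
```

```bash
python3 - <<'E'
from h import *
to([590,115,365],85)
p,d,K,T=shot("wrist","w2")
for t in ["yoke","yoke_bore","collar","park"]:
    for r in robot.landmark_of("wrist",t)[:2]:
        v,u=r["point"];print(t,round(r["p"],2),np.round([v,u]),[np.round(ray_z(u,v,z,K,T)[:2],1) for z in (13,59,67,83)])
E
```

```text
t 3.075 pos [590.3 114.4 365. ] yaw 84.32 slide [ 0.0003  0.0005 -0.    ] roll -0.68 F [ 0.2 -1.  -0.5] w 88.3 q6 -1.47
yoke 0.75 [140. 141.] [array([542.7, -11.3]), array([539.2,   6.9]), array([538.6,  10. ]), array([537.5,  16.4])]
yoke_bore 0.74 [144. 123.] [array([545.2, -34.1]), array([541.4, -12.7]), array([540.8,  -9. ]), array([539.5,  -1.6])]
collar 0.57 [ 53. 386.] [array([477.5, 271.5]), array([483.1, 250.5]), array([484.1, 246.8]), array([486. , 239.5])]
park 0.82 [ 62. 367.] [array([484. , 250.8]), array([488.7, 232.6]), array([489.6, 229.4]), array([491.2, 223.1])]
```

View pics/w2.png

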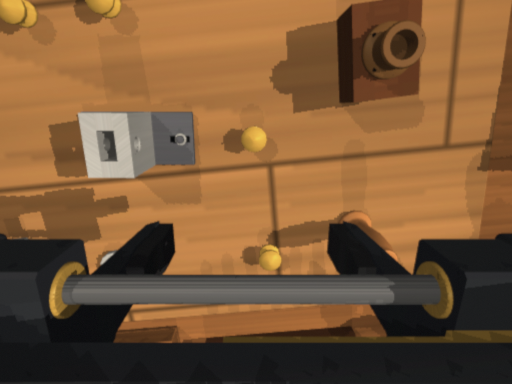

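```bash
python3 - <<'E'
from h import *
p,d,K,T=load("w2")
cv2.imwrite("pics/w2a.png",cv2.resize(p[100:190,70:210,::-1],None,fx=5,fy=5,interpolation=cv2.INTER_CUBIC))
C=cloud(d,K,T)
print("board z",np.median(C[170:200,200:330,2]))
m=(abs(C[...,2]-83)<6)&(abs(C[...,0]-542)<50)&(abs(C[...,1]+14)<50)
print(np.median(C[m][:,2]));print(cv2.minAreaRect(C[m][:,:2].astype(np.float32)))
m=(abs(C[...,2]-21)<4)&(abs(C[...,0]-542)<45)&(C[...,1]>15)&(C[...,1]<75);print("foot",m.sum(),cv2.minAreaRect(C[m][:,:2].astype(np.float32)))
m=(abs(C[...,2]-90)<5)&(abs(C[...,0]-482)<60)&(abs(C[...,1]-250)<60);print("collar top",np.median(C[m],0),cv2.minEnclosingCircle(C[m][:,:2].astype(np.float32)))
m=(abs(C[...,2]-59)<4)&(abs(C[...,0]-482)<60)&(abs(C[...,1]-250)<60);print("park",cv2.minAreaRect(C[m][:,:2].astype(np.float32)))
E
```

```text
board z 14.408879738983082
84.19009339945885
((539.9598388671875, -16.354101181030273), (45.130435943603516, 59.56608200073242), 84.11478424072266)
foot 1660 ((544.7466430664062, 31.684200286865234), (38.62307357788086, 58.98517608642578), 84.38560485839844)
collar top [481.45918394 249.1394951   91.21625877] ((482.14056396484375, 249.25897216796875), 18.610061645507812)
park ((481.2799072265625, 249.02963256835938), (84.12711334228516, 63.32802200317383), 1.2870228290557861)
```

View pics/w2a.png

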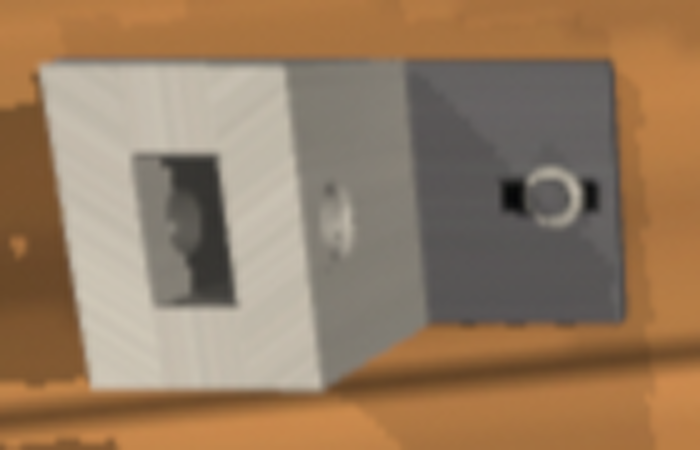

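```bash
python3 - <<'E'
from h import *
p,d,K,T=load("w2")
f=lambda u,v,z=83.5:ray_z(u/5+70-.4,v/5+100-.4,z,K,T)[:2]
pk=[f(*a) for a in [(133,155),(216,155),(237,305),(155,305)]];hd=[f(*a) for a in [(40,63),(285,66),(322,388),(92,388)]]
for q in (pk,hd):
    q=np.array(q,np.float32);print(np.round(q,1).tolist(),q.mean(0),cv2.minAreaRect(q),[np.degrees(np.arctan2(*(q[i]-q[j])[::-1])) for i,j in((1,0),(2,3),(3,0),(2,1))])
g=p[0:110,320:450,::-1];cv2.imwrite("pics/w2b.png",cv2.resize(g,None,fx=5,fy=5,interpolation=cv2.INTER_CUBIC))
to([482.5,249.8,300],91.3);to([482.5,249.8,237],91.3)
E
```

```text
[[525.2000122070312, -22.600000381469727], [526.5999755859375, -7.5], [554.2999877929688, -10.100000381469727], [552.7999877929688, -25.5]] [539.72705  -16.453793] ((539.72705078125, -16.451339721679688), (15.449785232543945, 27.785579681396484), 84.34725189208984) [np.float32(84.35143), np.float32(84.34725), np.float32(-5.922491), np.float32(-5.3629026)]
[[507.6000061035156, -35.20000076293945], [512.4000244140625, 8.5], [571.7000122070312, 2.4000000953674316], [567.4000244140625, -41.5]] [539.7888   -16.454226] ((539.8111572265625, -16.42539405822754), (44.072444915771484, 60.14060592651367), 83.96038818359375) [np.float32(83.67483), np.float32(84.345024), np.float32(-6.0396075), np.float32(-5.9203258)]
t 3.325 pos [590.5 113.7 365.3] yaw 84.24 slide [0.1211 0.1245 0.0652] roll -7.06 F [ 0.2  0.6 -0.2] w 88.0 q6 -1.47
t 3.325 pos [590.5 113.7 365.3] yaw 84.24 slide [0.1212 0.1245 0.1282] roll -7.06 F [ 0.2  0.6 -0.2] w 88.0 q6 -1.47
```

View pics/w2b.png

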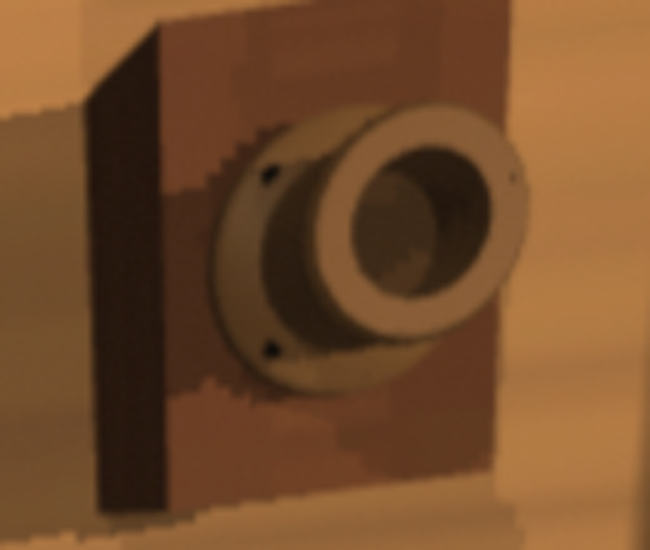

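```bash
python3 - <<'E'
from h import *
p,d,K,T=load("w2")
f=lambda u,v,z:ray_z(u/5+320-.4,v/5-.4,z,K,T)[:2]
c=f(422,221,90);a=f(270,175,66);b=f(272,350,66);print(c,a,b)
for q in(a,b): print(np.degrees(np.arctan2(*(q-c)[::-1])),np.hypot(*(q-c)))
E
```

```text
[481.12627793 250.41571984] [467.45978879 235.32044435] [496.67806208 236.3715788 ]
-132.15607896654657 20.362717592862097
-42.083822085914605 20.95461495080486
```

Call:
{"api": "play_rows", "payload": {"moves": [{"slide": [0.04,0.04,0.01],"roll": -2,"jaw": 100},{"slide": [0.08,0.08,0.03],"roll": -5,"jaw": 100},{"slide": [0.12,0.12,0.05],"roll": -8.3,"jaw": 100},{"slide": [0.122,0.125,0.065],"roll": -8.3,"jaw": 100},{"slide": [0.122,0.125,0.09],"roll": -8.3,"jaw": 100},{"slide": [0.122,0.125,0.1],"roll": -8.3,"jaw": 100},{"slide": [0.122,0.125,0.1],"roll": -8.3,"jaw": 100}]}}

```text
clock: 4.2
tool_pos: [482.6, 249.9, 264.6]
tcp_rot: [[-0.999, -0.043, -0.0], [-0.043, 0.999, -0.0], [0.0, -0.0, -1.0]]
force: [0.9, 0.3, 0.2]
width: 88.0
```

```bash
python3 - <<'E'
from h import *
to([481.5,250,237],92.5)
E
```

```text
t 4.2 pos [482.6 249.9 264.6] yaw 92.48 slide [0.0011 0.0002 0.0276] roll -0.02 F [0.9 0.3 0.2] w 88.0 q6 -1.35
```

Call:
{"api": "play_rows", "payload": {"moves": [{"slide": [0.001,0,0.015],"roll": 0,"jaw": 100},{"slide": [0.001,0,0.027],"roll": 0,"jaw": 100},{"slide": [0.001,0,0.027],"roll": 0,"jaw": 100},{"slide": [0.001,0,0.027],"roll": 0,"jaw": 30},{"slide": [0.001,0,0.027],"roll": 0,"jaw": 30},{"slide": [0.001,0,0.027],"roll": 0,"jaw": 30},{"slide": [0.001,0,0.027],"roll": 0,"jaw": 30},{"slide": [0.001,0,0.027],"roll": 0,"jaw": 30}], "newtons": 40}}

```text
clock: 5.2
tool_pos: [481.1, 250.4, 237.8]
tcp_rot: [[-0.999, -0.044, 0.0], [-0.044, 0.999, 0.0], [-0.0, 0.0, -1.0]]
force: [-0.2, 0.1, -0.4]
width: 40.3
```

```bash
python3 - <<'E'
from h import *
to([482.6,250,330],92.5)
shot("wrist","w3")
E
```

```text
t 5.2 pos [481.1 250.4 237.8] yaw 92.54 slide [-0.0015 -0.0004 -0.0922] roll 0.04 F [-0.2  0.1 -0.4] w 40.3 q6 -1.35
```

View pics/w3.png

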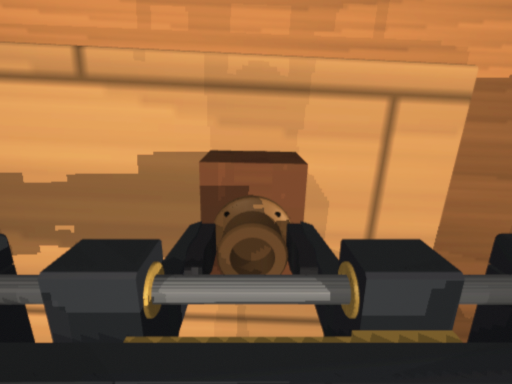

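Call:
{"api": "play_rows", "payload": {"moves": [{"slide": [0,0,0],"roll": 0,"jaw": 30},{"slide": [0,0,0],"roll": 0,"jaw": 30},{"slide": [0,0,0],"roll": 0,"jaw": 30},{"slide": [0,0,0],"roll": 0,"jaw": 30},{"slide": [0,0,-0.01],"roll": 0,"jaw": 30},{"slide": [0,0,-0.02],"roll": 0,"jaw": 30}], "newtons": 40}}

```text
clock: 6.0
tool_pos: [481.0, 250.3, 258.1]
tcp_rot: [[-0.999, -0.044, -0.001], [-0.044, 0.999, -0.0], [0.001, -0.0, -1.0]]
force: [0.2, -0.4, -5.7]
width: 32.7
```

Call:
{"api": "play_rows", "payload": {"moves": [{"slide": [0,0,-0.03],"roll": 0,"jaw": 30},{"slide": [0,0,-0.065],"roll": 0,"jaw": 30},{"slide": [0,-0.02,-0.085],"roll": 0,"jaw": 30},{"slide": [-0.015,-0.06,-0.085],"roll": 2,"jaw": 30},{"slide": [-0.03,-0.1,-0.085],"roll": 4,"jaw": 30},{"slide": [-0.05,-0.14,-0.085],"roll": 6,"jaw": 30},{"slide": [-0.06,-0.18,-0.085],"roll": 8,"jaw": 30},{"slide": [-0.065,-0.22,-0.085],"roll": 8.3,"jaw": 30},{"slide": [-0.068,-0.245,-0.085],"roll": 8.3,"jaw": 30},{"slide": [-0.068,-0.255,-0.085],"roll": 8.3,"jaw": 30}]}}

```text
clock: 7.25
tool_pos: [560.3, -2.5, 342.9]
tcp_rot: [[-0.995, 0.102, -0.0], [0.102, 0.995, -0.0], [0.0, -0.0, -1.0]]
force: [-0.1, 1.3, -5.4]
width: 33.1
```

```bash
python3 - <<'E'
from h import *
to([539.7,-16.5,320],84.2)
for c in("scene","side"): shot(c,c+"4")
E
python3 - <<'E'
import cv2
a=cv2.imread("pics/scene4.png")[110:260,170:320];b=cv2.imread("pics/side4.png")[110:260,180:330]
cv2.imwrite("pics/c4.png",cv2.resize(cv2.hconcat([a,b]),None,fx=2.6,fy=2.6,interpolation=cv2.INTER_CUBIC))
E
```

```text
t 7.25 pos [560.3  -2.5 342.9] yaw 84.16 slide [ 0.0191 -0.016   0.0229] roll -0.04 F [-0.1  1.3 -5.4] w 33.1 q6 -1.68
```

View pics/c4.png

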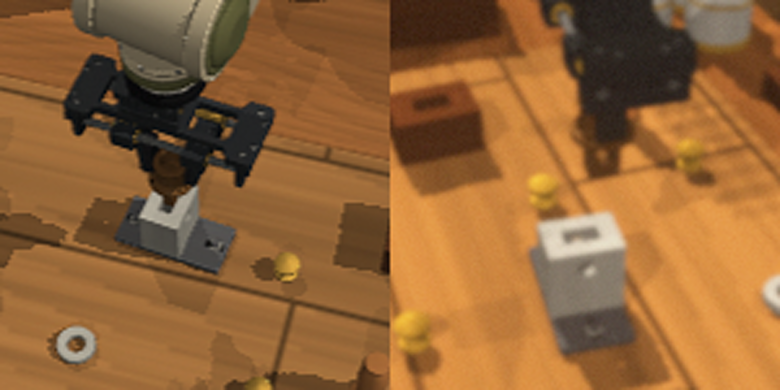

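Call:
{"api": "play_rows", "payload": {"moves": [{"slide": [0.01,-0.008,0.0],"roll": 0,"jaw": 30},{"slide": [0.019,-0.016,0.01],"roll": 0,"jaw": 30},{"slide": [0.019,-0.016,0.025],"roll": 0,"jaw": 30},{"slide": [0.019,-0.016,0.037],"roll": 0,"jaw": 30},{"slide": [0.019,-0.016,0.037],"roll": 0,"jaw": 30}]}}

```text
clock: 7.98
tool_pos: [539.8, -15.0, 304.6]
tcp_rot: [[-0.995, 0.1, -0.002], [0.1, 0.995, 0.001], [0.002, 0.0, -1.0]]
force: [-0.9, -0.6, -3.9]
width: 33.3
```

```bash
python3 - <<'E'
from h import *
to([539.7,-16.5,290],84.2)
for c in("scene","side","wrist"): shot(c,c+"5")
E
python3 - <<'E'
import cv2
a=cv2.imread("pics/scene5.png")[130:230,190:290];b=cv2.imread("pics/side5.png")[150:250,200:300]
cv2.imwrite("pics/c5.png",cv2.resize(cv2.hconcat([a,b]),None,fx=4,fy=4,interpolation=cv2.INTER_CUBIC))
E
```

```text
t 7.975 pos [539.8 -15.  304.6] yaw 84.27 slide [-0.     -0.0015  0.0146] roll 0.07 F [-0.9 -0.6 -3.9] w 33.3 q6 -1.72
```

View pics/c5.png

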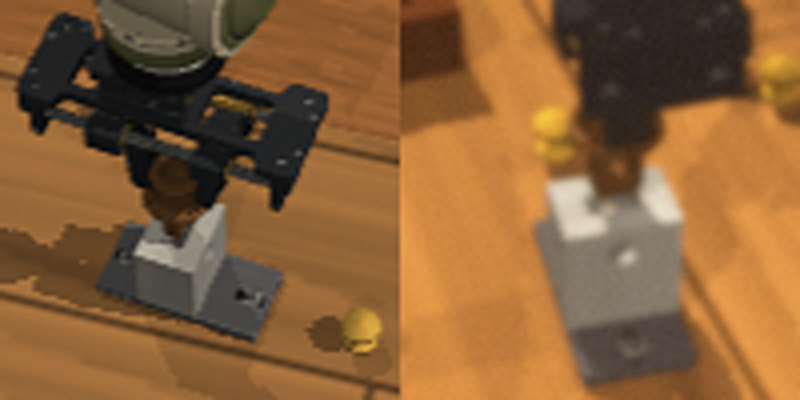

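View pics/wrist5.png

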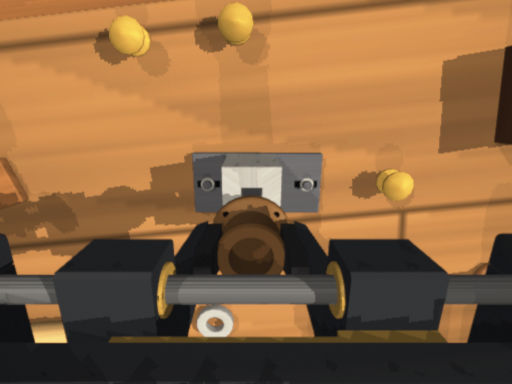

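Call:
{"api": "play_rows", "payload": {"moves": [{"slide": [0,-0.0005,0.003],"roll": 0,"jaw": 30},{"slide": [0,-0.0005,0.006],"roll": 0,"jaw": 30},{"slide": [0,-0.0005,0.009],"roll": 0,"jaw": 30},{"slide": [0,-0.0005,0.012],"roll": 0,"jaw": 30},{"slide": [0,-0.0005,0.014],"roll": 0,"jaw": 30},{"slide": [0,-0.0005,0.014],"roll": 0,"jaw": 30}]}}

```text
clock: 8.88
tool_pos: [539.8, -15.9, 291.6]
tcp_rot: [[-0.995, 0.1, -0.0], [0.1, 0.995, 0.0], [0.0, 0.0, -1.0]]
force: [0.3, 0.3, -5.3]
width: 33.1
```

Free so far, 6 mm in. Continue.

Call:
{"api": "play_rows", "payload": {"moves": [{"slide": [0,0,0.003],"roll": 0,"jaw": 30},{"slide": [0,0,0.006],"roll": 0,"jaw": 30},{"slide": [0,0,0.009],"roll": 0,"jaw": 30},{"slide": [0,0,0.011],"roll": 0,"jaw": 30},{"slide": [0,0,0.011],"roll": 0,"jaw": 30}]}}

```text
clock: 9.5
tool_pos: [539.8, -15.8, 280.5]
tcp_rot: [[-0.995, 0.1, -0.0], [0.1, 0.995, 0.0], [0.0, 0.0, -1.0]]
force: [0.5, -0.3, -5.7]
width: 32.9
```

Call:
{"api": "play_rows", "payload": {"moves": [{"slide": [0,0,0.003],"roll": 0,"jaw": 30},{"slide": [0,0,0.006],"roll": 0,"jaw": 30},{"slide": [0,0,0.009],"roll": 0,"jaw": 30},{"slide": [0,0,0.012],"roll": 0,"jaw": 30},{"slide": [0,0,0.015],"roll": 0,"jaw": 30},{"slide": [0,0,0.016],"roll": 0,"jaw": 30},{"slide": [0,0,0.016],"roll": 0,"jaw": 30}]}}

```text
clock: 10.38
tool_pos: [539.8, -15.9, 264.7]
tcp_rot: [[-0.995, 0.1, -0.0], [0.1, 0.995, -0.0], [0.0, -0.0, -1.0]]
force: [0.1, -0.0, -5.7]
width: 33.0
```

Call:
{"api": "play_rows", "payload": {"moves": [{"slide": [0,0,0.001],"roll": 0,"jaw": 30},{"slide": [0,0,0.002],"roll": 0,"jaw": 30},{"slide": [0,0,0.003],"roll": 0,"jaw": 30},{"slide": [0,0,0.003],"roll": 0,"jaw": 30}]}}

```text
clock: 10.88
tool_pos: [539.8, -15.9, 261.8]
tcp_rot: [[-0.995, 0.1, 0.0], [0.1, 0.995, -0.0], [-0.0, -0.0, -1.0]]
force: [-0.4, -0.6, -4.5]
width: 33.1
```

Call:
{"api": "play_rows", "payload": {"moves": [{"slide": [0,0,0.0005],"roll": 0,"jaw": 30},{"slide": [0,0,0.001],"roll": 0,"jaw": 30},{"slide": [0,0,0.0015],"roll": 0,"jaw": 30}]}}

```text
clock: 11.25
tool_pos: [539.8, -15.8, 261.7]
tcp_rot: [[-0.995, 0.1, 0.001], [0.1, 0.995, -0.0], [-0.001, -0.0, -1.0]]
force: [-8.0, 1.3, 16.0]
width: 33.1
```

Call:
{"api": "play_rows", "payload": {"moves": [{"slide": [0,0,-0.001],"roll": 0,"jaw": 45},{"slide": [0,0,-0.001],"roll": 0,"jaw": 60},{"slide": [0,0,-0.001],"roll": 0,"jaw": 60},{"slide": [0,0,-0.001],"roll": 0,"jaw": 60},{"slide": [0,0,-0.001],"roll": 0,"jaw": 60},{"slide": [0,0,-0.03],"roll": 0,"jaw": 60},{"slide": [0,0,-0.07],"roll": 0,"jaw": 60},{"slide": [-0.03,0,-0.1],"roll": 0,"jaw": 60},{"slide": [-0.06,-0.02,-0.1],"roll": 0,"jaw": 60},{"slide": [-0.06,-0.04,-0.1],"roll": 0,"jaw": 60}]}}

```text
clock: 12.5
tool_pos: [596.2, -62.4, 359.7]
tcp_rot: [[-0.995, 0.1, -0.0], [0.1, 0.995, -0.0], [0.0, -0.0, -1.0]]
force: [0.3, -1.0, -1.0]
width: 52.9
```

```bash
python3 - <<'E'
from h import *
to([539.7,-16.5,290],84.2)
p,d,K,T=shot("wrist","w6");shot("side","side6")
C=cloud(d,K,T)
m=(abs(C[...,0]-540)<60)&(abs(C[...,1]+16)<60)&(C[...,2]>70)
h,e=np.histogram(C[m][:,2],bins=np.arange(70,130,3));print(list(zip(e.astype(int),h)))
cv2.imwrite("pics/s6.png",cv2.resize(cv2.imread("pics/side6.png")[170:260,210:310],None,fx=5,fy=5,interpolation=cv2.INTER_CUBIC))
E
```

```text
t 12.5 pos [596.2 -62.4 359.7] yaw 84.27 slide [0.0608 0.0401 0.0697] roll 0.07 F [ 0.3 -1.  -1. ] w 52.9 q6 -1.77
[(np.int64(70), np.int64(8)), (np.int64(73), np.int64(2)), (np.int64(76), np.int64(9)), (np.int64(79), np.int64(23)), (np.int64(82), np.int64(847)), (np.int64(85), np.int64(269)), (np.int64(88), np.int64(202)), (np.int64(91), np.int64(528)), (np.int64(94), np.int64(17)), (np.int64(97), np.int64(543)), (np.int64(100), np.int64(27)), (np.int64(103), np.int64(34)), (np.int64(106), np.int64(29)), (np.int64(109), np.int64(27)), (np.int64(112), np.int64(383)), (np.int64(115), np.int64(685)), (np.int64(118), np.int64(0)), (np.int64(121), np.int64(0)), (np.int64(124), np.int64(0))]
```

View pics/w6.png

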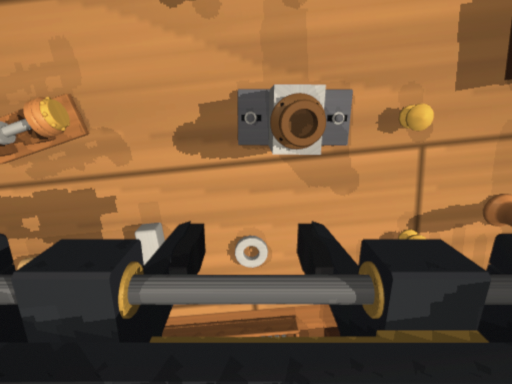

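View pics/s6.png

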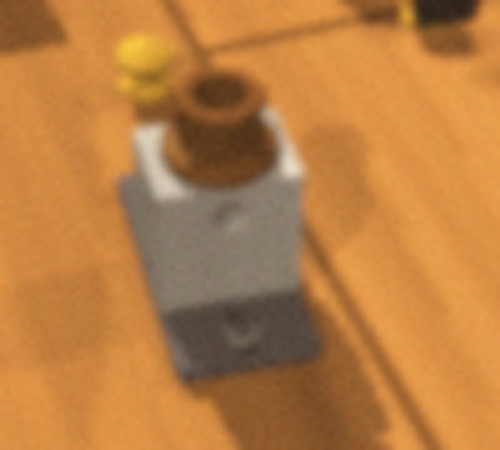

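Call:
{"api": "play_rows", "payload": {"moves": [{"slide": [0,-0.04,0.0],"roll": 0,"jaw": 60},{"slide": [0,-0.09,0.0],"roll": 0,"jaw": 60},{"slide": [0,-0.135,0.0],"roll": 0,"jaw": 60},{"slide": [0.0,-0.165,0.01],"roll": 0,"jaw": 60},{"slide": [0.0,-0.185,0.01],"roll": 0,"jaw": 60},{"slide": [0.0,-0.185,0.01],"roll": 0,"jaw": 60}]}}

```text
clock: 13.35
tool_pos: [576.7, -246.0, 350.4]
tcp_rot: [[-0.995, 0.101, 0.0], [0.101, 0.995, 0.0], [0.0, 0.0, -1.0]]
force: [-0.1, 0.2, 0.4]
width: 52.9
```

```bash
python3 - <<'E'
from h import *
to([539.7,-16.5,290],84.2)
p,d,K,T=shot("wrist","w7")
for t in ["pin","pin_grip","cradle","yoke_bore","collar_hole"]:
    for r in robot.landmark_of("wrist",t)[:2]:
        v,u=r["point"];print(t,round(r["p"],2),np.round([v,u]),[np.round(ray_z(u,v,z,K,T)[:2],1) for z in (13,61,67)])
E
```

```text
t 13.35 pos [ 576.7 -246.   350.4] yaw 84.18 slide [0.0601 0.2246 0.0605] roll -0.02 F [-0.1  0.2  0.4] w 52.9 q6 -2.06
pin 0.74 [136. 187.] [array([ 528.7, -314.5]), array([ 525. , -303.3]), array([ 524.6, -301.9])]
pin_grip 0.68 [121. 243.] [array([ 518.9, -250.3]), array([ 516.7, -248.8]), array([ 516.4, -248.6])]
cradle 0.69 [132. 197.] [array([ 525.8, -302.8]), array([ 522.6, -293.3]), array([ 522.1, -292.2])]
collar_hole 0.67 [121. 496.] [array([547.3,  27.6]), array([540.8, -13. ]), array([540. , -18.1])]
```

View pics/w7.png

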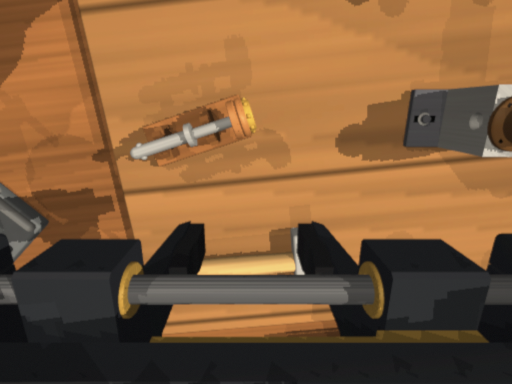

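```bash
python3 - <<'E'
from h import *
p=load("w7")[0][:,:,::-1];q=load("w2")[0][:,:,::-1]
a=cv2.resize(p[80:180,115:275],None,fx=5,fy=5,interpolation=cv2.INTER_CUBIC);cv2.imwrite("pics/w7a.png",a)
b=cv2.resize(p[80:165,400:512],(784,595),interpolation=cv2.INTER_CUBIC);cv2.imwrite("pics/w7b.png",b)
E
```

View pics/w7a.png

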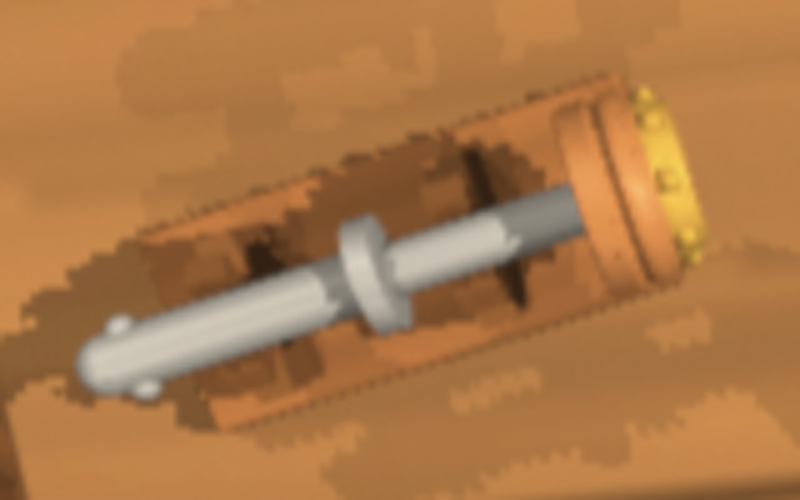

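View pics/w7b.png

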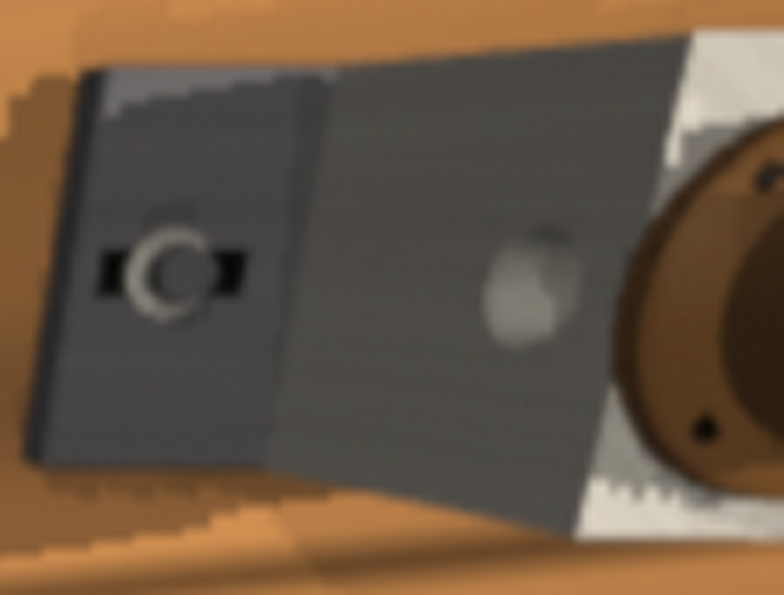

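```bash
python3 - <<'E'
from h import *
p,d,K,T=load("w7")
f=lambda u,v,z=61.5:ray_z(u/5+115-.4,v/5+80-.4,z,K,T)[:2]
N=f(80,366);S=f(382,274);D=f(585,210);B=f(670,180)
for n,a in zip("NSDB",(N,S,D,B)):print(n,a,np.hypot(*(a-S)))
C=cloud(d,K,T)
m=(C[...,2]>58)&(C[...,2]<90)&(abs(C[...,0]-525)<60)&(abs(C[...,1]+290)<90)
Q=C[m];print(m.sum(),np.percentile(Q[:,2],[50,95,99]),cv2.minAreaRect(Q[:,:2].astype(np.float32)))
Q=Q[(Q[:,2]<70)&(Q[:,2]>60)];print(cv2.fitLine(Q[:,:2].astype(np.float32),cv2.DIST_HUBER,0,.01,.01).ravel())
hd=C[m];hd=hd[hd[:,2]>74];print("disc",hd.mean(0))
m=(C[...,2]>20)&(C[...,2]<40)&(abs(C[...,0]-525)<60)&(abs(C[...,1]+290)<90);print("cradle base",np.median(C[m][:,2]),cv2.minAreaRect(C[m][:,:2].astype(np.float32)))
for a,b in((N,D),(S,D),(N,S)):print(np.degrees(np.arctan2(*(a-b)[::-1])))
E
```

```text
N [ 535.32433143 -359.36888203] 61.62999700396233
S [ 523.91753872 -298.80369722] 0.0
D [ 516.08704515 -259.24974189] 40.321607257674714
B [ 512.29266011 -242.91617413] 57.08373708526381
2529 [67.69192022 79.43409924 80.64549748] ((523.9495239257812, -299.1055908203125), (35.032466888427734, 121.23573303222656), 12.136402130126953)
[ 2.1367548e-01 -9.7690469e-01  5.2595648e+02 -3.0849448e+02]
disc [ 513.51084232 -250.70788234   77.60592447]
cradle base 24.355268413249476 ((524.5751953125, -300.6656188964844), (46.047367095947266, 109.75192260742188), 12.181173324584961)
-79.1235208098785
-78.80195215133524
-79.33390742115321
```

```bash
python3 - <<'E'
from h import *
to([513.3,-248.5,262],102.1)
E
```

```text
t 13.65 pos [ 577.2 -244.8  350.5] yaw 84.31 slide [ 0.0632 -0.01    0.0885] roll -17.79 F [-0.4  1.  -0. ] w 53.0 q6 -2.06
```

Call:
{"api": "play_rows", "payload": {"moves": [{"slide": [0.03,-0.005,0.02],"roll": -6,"jaw": 43},{"slide": [0.06,-0.01,0.04],"roll": -14,"jaw": 43},{"slide": [0.063,-0.01,0.06],"roll": -17.8,"jaw": 43},{"slide": [0.063,-0.01,0.08],"roll": -17.8,"jaw": 43},{"slide": [0.063,-0.01,0.088],"roll": -17.8,"jaw": 43},{"slide": [0.063,-0.01,0.088],"roll": -17.8,"jaw": 43}]}}

```text
clock: 14.4
tool_pos: [513.4, -249.2, 262.2]
tcp_rot: [[-0.978, -0.209, -0.0], [-0.209, 0.978, 0.0], [0.0, 0.0, -1.0]]
force: [-1.0, 0.1, 0.3]
width: 37.7
```

```bash
python3 - <<'E'
from h import *
to([513.3,-248.5,235],102.1)
p,d,K,T=shot("wrist","w8")
E
```

```text
t 14.4 pos [ 513.4 -249.2  262.2] yaw 102.06 slide [-0.      0.0007  0.0272] roll -0.04 F [-1.   0.1  0.3] w 37.7 q6 -2.44
```

View pics/w8.png

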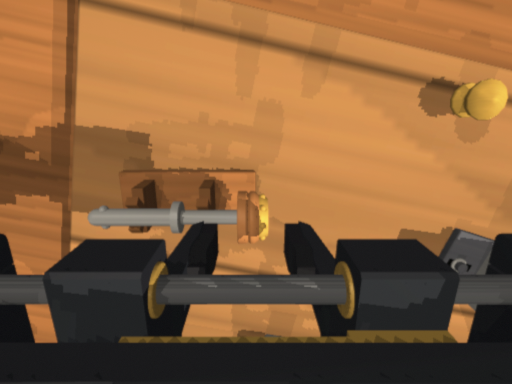

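Call:
{"api": "play_rows", "payload": {"moves": [{"slide": [0,0,0.01],"roll": 0,"jaw": 43},{"slide": [0,0,0.02],"roll": 0,"jaw": 43},{"slide": [0,0,0.025],"roll": 0,"jaw": 43},{"slide": [0,0,0.027],"roll": 0,"jaw": 43},{"slide": [0,0,0.027],"roll": 0,"jaw": 43}]}}

```text
clock: 15.08
tool_pos: [513.3, -249.4, 235.2]
tcp_rot: [[-0.978, -0.209, 0.0], [-0.209, 0.978, -0.0], [-0.0, -0.0, -1.0]]
force: [-0.8, 0.0, 0.3]
width: 37.9
```

Call:
{"api": "play_rows", "payload": {"moves": [{"slide": [0,0,0.0005],"roll": 0,"jaw": 43},{"slide": [0,0,0.001],"roll": 0,"jaw": 43},{"slide": [0,0,0.001],"roll": 0,"jaw": 43}]}}

```text
clock: 15.45
tool_pos: [513.3, -249.4, 234.4]
tcp_rot: [[-0.978, -0.209, 0.0], [-0.209, 0.978, -0.0], [-0.0, -0.0, -1.0]]
force: [-0.1, 0.3, 0.3]
width: 37.8
```

Call:
{"api": "play_rows", "payload": {"moves": [{"slide": [0,0,0.0005],"roll": 0,"jaw": 43},{"slide": [0,0,0.001],"roll": 0,"jaw": 43},{"slide": [0,0,0.001],"roll": 0,"jaw": 43}]}}

```text
clock: 15.82
tool_pos: [513.4, -249.3, 233.7]
tcp_rot: [[-0.978, -0.209, 0.0], [-0.209, 0.978, -0.0], [-0.0, -0.0, -1.0]]
force: [-0.8, 1.7, 5.0]
width: 38.2
```

Call:
{"api": "play_rows", "payload": {"moves": [{"slide": [0,0,0.0005],"roll": 0,"jaw": 43},{"slide": [0,0,0.001],"roll": 0,"jaw": 43},{"slide": [0,0,0.001],"roll": 0,"jaw": 43}]}}

```text
clock: 16.2
tool_pos: [513.4, -249.2, 233.1]
tcp_rot: [[-0.978, -0.209, 0.001], [-0.209, 0.978, -0.0], [-0.001, -0.0, -1.0]]
force: [-2.2, 3.6, 9.3]
width: 37.7
```

Call:
{"api": "play_rows", "payload": {"moves": [{"slide": [0,0,-0.002],"roll": 0,"jaw": 43},{"slide": [0,0,-0.004],"roll": 0,"jaw": 43},{"slide": [0,0,-0.004],"roll": 0,"jaw": 30},{"slide": [0,0,-0.004],"roll": 0,"jaw": 20},{"slide": [0,0,-0.004],"roll": 0,"jaw": 10},{"slide": [0,0,-0.004],"roll": 0,"jaw": 10},{"slide": [0,0,-0.004],"roll": 0,"jaw": 10},{"slide": [0,0,-0.004],"roll": 0,"jaw": 10}], "newtons": 32}}

```text
clock: 17.2
tool_pos: [513.2, -249.4, 236.1]
tcp_rot: [[-0.978, -0.209, -0.0], [-0.209, 0.978, 0.0], [0.0, 0.0, -1.0]]
force: [0.0, 0.3, -1.8]
width: 14.4
```

```bash
python3 - <<'E'
from h import *
to([513.3,-248.5,235],102.1)
p,d,K,T=shot("wrist","w9")
cv2.imwrite("pics/w9a.png",cv2.resize(p[140:300,60:320,::-1],None,fx=3,fy=3,interpolation=cv2.INTER_CUBIC))
E
```

```text
t 17.2 pos [ 513.2 -249.4  236.1] yaw 102.04 slide [-0.0002  0.0008  0.0011] roll -0.06 F [ 0.   0.3 -1.8] w 14.4 q6 -2.44
```

View pics/w9a.png

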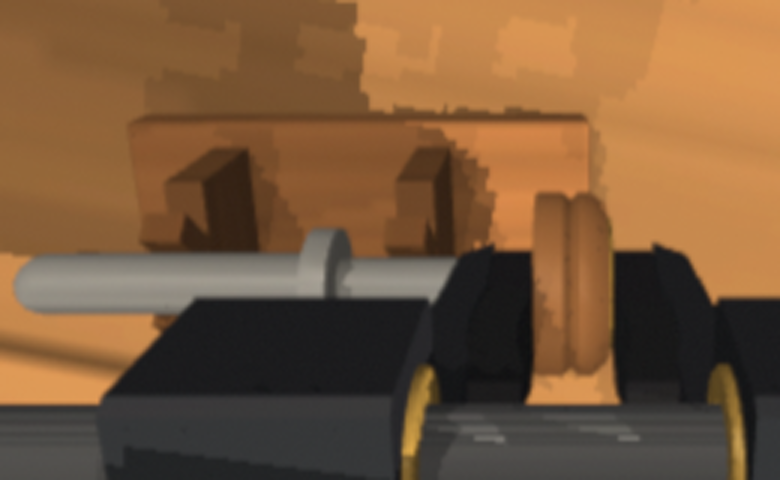

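```bash
python3 - <<'E'
from h import *
to([554.1,124.9,332],84.2)
p,d,K,T=load("w2");print(ray_z(253,139,35,K,T))
E
```

```text
t 17.25 pos [ 513.3 -249.4  236.2] yaw 102.05 slide [-0.118   0.3575 -0.0958] roll 17.85 F [-0.6  0.1 -0.7] w 14.3 q6 -2.44
[552.20834161 119.24882591  35.        ]
```

Call:
{"api": "play_rows", "payload": {"moves": [{"slide": [0,0,-0.003],"roll": 0,"jaw": 10},{"slide": [0,0,-0.01],"roll": 0,"jaw": 10},{"slide": [0,0,-0.025],"roll": 0,"jaw": 10},{"slide": [0,0,-0.045],"roll": 0,"jaw": 10},{"slide": [0,0,-0.07],"roll": 0,"jaw": 10},{"slide": [0,0,-0.09],"roll": 0,"jaw": 10},{"slide": [0,0,-0.1],"roll": 0,"jaw": 10},{"slide": [0,0,-0.1],"roll": 0,"jaw": 10}]}}

```text
clock: 18.25
tool_pos: [513.3, -249.3, 336.9]
tcp_rot: [[-0.978, -0.209, 0.001], [-0.209, 0.978, -0.001], [-0.001, -0.001, -1.0]]
force: [0.3, -0.9, -1.9]
width: 14.2
```

```bash
python3 - <<'E'
from h import *
to([554.1,124.9,335],84.2)
p,d,K,T=shot("wrist","w10")
p2=shot("side","side10")[0]
cv2.imwrite("pics/w10a.png",cv2.hconcat([cv2.resize(p[100:330,60:320,::-1],(390,345)),cv2.resize(p2[200:380,200:400,::-1],(383,345))]))
E
```

```text
t 18.25 pos [ 513.3 -249.3  336.9] yaw 102.05 slide [-0.1181  0.3575  0.0017] roll 17.85 F [ 0.3 -0.9 -1.9] w 14.2 q6 -2.44
```

View pics/w10a.png

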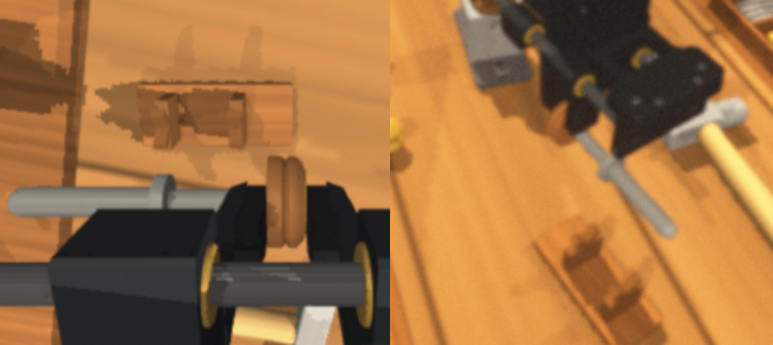

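Call:
{"api": "play_rows", "payload": {"moves": [{"slide": [-0.01,0.03,0],"roll": 1,"jaw": 10},{"slide": [-0.025,0.07,0],"roll": 3,"jaw": 10},{"slide": [-0.04,0.11,0],"roll": 5,"jaw": 10},{"slide": [-0.055,0.155,0],"roll": 7,"jaw": 10},{"slide": [-0.07,0.2,0],"roll": 9,"jaw": 10},{"slide": [-0.085,0.245,0],"roll": 11,"jaw": 10},{"slide": [-0.1,0.29,0],"roll": 14,"jaw": 10},{"slide": [-0.11,0.33,0],"roll": 17,"jaw": 10},{"slide": [-0.118,0.357,0],"roll": 17.9,"jaw": 10},{"slide": [-0.118,0.357,0],"roll": 17.9,"jaw": 10}]}}

```text
clock: 19.6
tool_pos: [554.0, 125.8, 335.3]
tcp_rot: [[-0.995, 0.099, -0.001], [0.099, 0.995, 0.0], [0.001, -0.0, -1.0]]
force: [0.5, -1.1, -0.8]
width: 14.3
```

```bash
python3 - <<'E'
from h import *
to([554.1,126,275],84.2)
E
```

```text
t 19.6 pos [554.  125.8 335.3] yaw 84.3 slide [-0.0002  0.0002  0.0603] roll 0.1 F [ 0.5 -1.1 -0.8] w 14.3 q6 -1.45
```

Call:
{"api": "play_rows", "payload": {"moves": [{"slide": [0,0,0.02],"roll": 0,"jaw": 10},{"slide": [0,0,0.04],"roll": 0,"jaw": 10},{"slide": [0,0,0.06],"roll": 0,"jaw": 10},{"slide": [0,0,0.075],"roll": 0,"jaw": 10},{"slide": [0,0,0.08],"roll": 0,"jaw": 10},{"slide": [0,0,0.08],"roll": 0,"jaw": 10}]}}

```text
clock: 20.35
tool_pos: [554.3, 124.2, 256.3]
tcp_rot: [[-0.995, 0.102, 0.0], [0.102, 0.995, -0.0], [-0.0, -0.0, -1.0]]
force: [-0.2, -0.9, -0.6]
width: 14.5
```

```bash
python3 - <<'E'
from h import *
to([554.1,126,242.1],84.2)
p,d,K,T=shot("wrist","w11");shot("scene","scene11");shot("side","side11")
cv2.imwrite("pics/w11a.png",cv2.resize(p[140:320,60:320,::-1],None,fx=3,fy=3,interpolation=cv2.INTER_CUBIC))
C=cloud(d,K,T)
m=(abs(C[...,0]-540)<60)&(abs(C[...,1]+16)<60)&(C[...,2]>70)&(C[...,2]<90);print("head top",np.median(C[m][:,2]),m.sum())
# pin top points
m=(abs(C[...,0]-545)<16)&(C[...,1]>22)&(C[...,1]<68)&(C[...,2]>60);Q=C[m];print(m.sum())
for y in range(25,68,6):
    q=Q[abs(Q[:,1]-y)<2.5]
    if len(q): print(y,len(q),np.round(np.percentile(q[:,2],90),1),np.round(q.mean(0),1))
E
```

```text
t 20.35 pos [554.3 124.2 256.3] yaw 84.14 slide [0.0004 0.0018 0.0142] roll -0.06 F [-0.2 -0.9 -0.6] w 14.5 q6 -1.45
head top 84.05872316400222 4443
2560
25 167 89.3 [543.   24.9  87.4]
31 167 89.1 [543.4  31.   87.3]
37 173 89.3 [544.1  37.   87.3]
43 677 162.0 [545.7  44.5 140.3]
49 269 162.8 [541.1  47.9 122.5]
55 131 89.1 [544.5  55.   86.9]
61 131 89.0 [545.3  61.   87. ]
67 93 88.9 [545.5  66.2  87.8]
```

View pics/w11a.png

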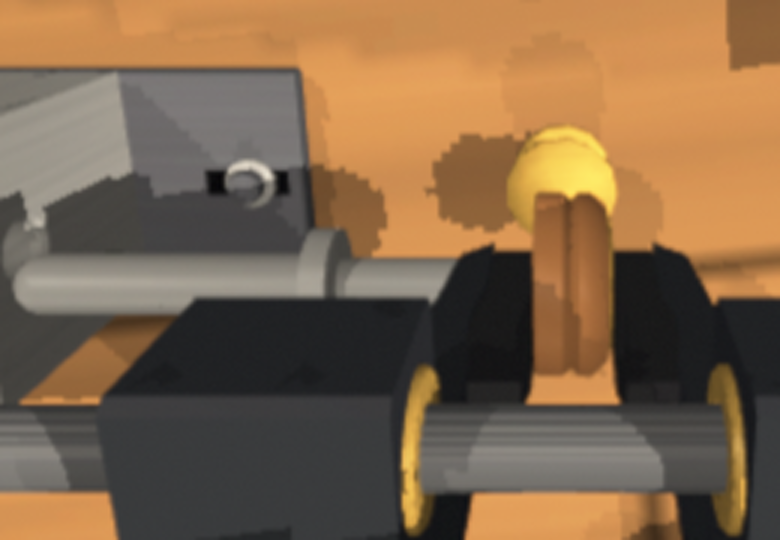

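```bash
cat > cyl.py <<'E'
from h import *
from scipy.optimize import least_squares
def fit(n,ylo,yhi,zc,yaw=-95.8,x0=545):
    p,d,K,T=load(n);C=cloud(d,K,T);cam_o=-T[:3,:3].T@T[:3,3]
    m=(abs(C[...,0]-x0)<14)&(C[...,1]>ylo)&(C[...,1]<yhi)&(abs(C[...,2]-zc)<10);Q=C[m]
    # axis: x=a+b*(y), z=c+e*y ; radius 6
    y0=(ylo+yhi)/2
    def r(t):
        a,b,c,e=t;dirv=np.array([b,1,e]);dirv/=np.linalg.norm(dirv);v=Q-np.array([a,y0,c]);return np.linalg.norm(np.cross(v,dirv),axis=1)-6
    s=least_squares(r,[x0,0.1,zc,0],loss="soft_l1",f_scale=.5);print(n,len(Q),"axis at y",y0,np.round(s.x[[0,2]],2),"yaw dir",np.degrees(np.arctan2(-1,-s.x[1])),"slope z/y",s.x[3],"rms",np.sqrt(np.mean(r(s.x)**2)))
    return s.x,y0
if __name__=="__main__":
    s,y0=fit("w11",22,40,83)
    p,d,K,T=load("w11");C=cloud(d,K,T)
    m=(abs(C[...,0]-540)<32)&(C[...,1]>-40)&(C[...,1]<5)&(abs(C[...,2]-84)<5);Q=C[m]
    A=np.c_[Q[:,:2]-[540,-16],np.ones(len(Q))];co=np.linalg.lstsq(A,Q[:,2],rcond=None)[0];print("top plane",co,Q[:,:2].min(0),Q[:,:2].max(0))
    s,y0=fit("w9",-354,-320,62.5,x0=531)
E
python3 cyl.py
python3 - <<'E'
from h import *
a=cv2.imread("pics/scene11.png")[150:240,200:320];b=cv2.imread("pics/side11.png")[140:260,190:350]
cv2.imwrite("pics/c11.png",cv2.hconcat([cv2.resize(a,(400,300),interpolation=cv2.INTER_CUBIC),cv2.resize(b,(400,300),interpolation=cv2.INTER_CUBIC)]))
p,d,K,T=load("w11");print(p.shape);cv2.imwrite("pics/w11b.png",cv2.resize(p[150:300,0:200,::-1],None,fx=4,fy=4,interpolation=cv2.INTER_CUBIC))
E
```

```text
w11 621 axis at y 31.0 [545.53  82.99] yaw dir -95.67788804114412 slope z/y -0.00016397227371726215 rms 0.5334000883021759
top plane [-1.45016383e-02 -1.56585406e-02  8.43325245e+01] [509.69675509 -17.58852869] [571.86568657   4.99035659]
w9 1448 axis at y -337.0 [531.74  62.53] yaw dir -74.79776672113685 slope z/y -0.030329499848823417 rms 1.8430759048810859
(384, 512, 3)
```

View pics/c11.png

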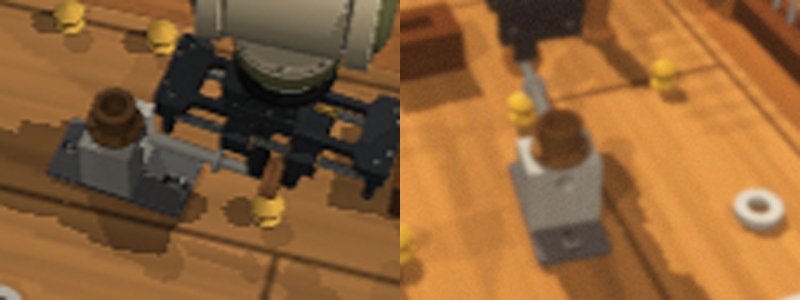

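View pics/w11b.png

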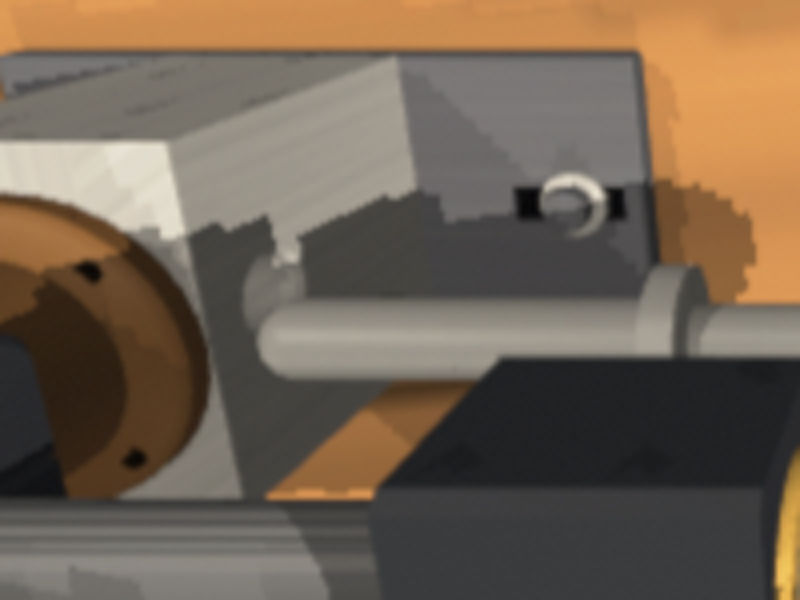

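```bash
python3 - <<'E'
from h import *
p,d,K,T=load("w11");f=lambda u,v,z:np.round(ray_z(u/4-.4,v/4+150-.4,z,K,T)[:2],1)
print(f(168,142,83.7),"foot corner",f(640,52,21.5), f(398,57,21.5),"flange holes",f(89,270,91),f(134,458,91))
p,d,K,T=load("w6");C=cloud(d,K,T)
for z,n in((84,"head"),(115,"necktop"),(91.3,"flange")):
    m=(abs(C[...,2]-z)<2.5)&(abs(C[...,0]-540)<45)&(abs(C[...,1]+16)<45);Q=C[m][:,:2].astype(np.float32);print(n,cv2.minAreaRect(Q),cv2.minEnclosingCircle(Q))
E
```

```text
[512.4   8.6] foot corner [516.4  55.5] [512.6   8.6] flange holes [527.7  -2.2] [557.   -5.3]
head ((540.054443359375, -16.557628631591797), (44.171424865722656, 59.69408416748047), 84.12130737304688) ((539.9957275390625, -16.605754852294922), 36.97676086425781)
necktop ((540.6904296875, -17.780738830566406), (36.271636962890625, 35.240257263183594), 84.23511505126953) ((540.7388305664062, -17.705549240112305), 18.245145797729492)
flange ((539.9923095703125, -19.73982810974121), (43.61621856689453, 47.54434585571289), 69.7127914428711) ((540.6695556640625, -17.67455291748047), 24.000211715698242)
```

Call:
{"api": "play_rows", "payload": {"moves": [{"slide": [0.0004,0,0.005],"roll": 0,"jaw": 10},{"slide": [0.0004,0,0.01],"roll": 0,"jaw": 10},{"slide": [0.0004,0,0.0136],"roll": 0,"jaw": 10},{"slide": [0.0004,0,0.0136],"roll": 0,"jaw": 10}]}}

```text
clock: 21.0
tool_pos: [553.7, 124.4, 242.2]
tcp_rot: [[-0.995, 0.102, -0.001], [0.102, 0.995, -0.0], [0.001, -0.0, -1.0]]
force: [0.2, 0.3, -0.9]
width: 14.6
```

```bash
python3 - <<'E'
from h import *
to([554.1,126,241.7],84.2)
p,d,K,T=shot("wrist","w12")
cv2.imwrite("pics/w12b.png",cv2.resize(p[150:300,0:200,::-1],None,fx=4,fy=4,interpolation=cv2.INTER_CUBIC))
from cyl import fit
fit("w12",20,40,67.5)
E
```

```text
t 21.0 pos [553.7 124.4 242.2] yaw 84.15 slide [-0.0002  0.0016  0.0005] roll -0.05 F [ 0.2  0.3 -0.9] w 14.6 q6 -1.45
w12 696 axis at y 30.0 [544.82  68.97] yaw dir -95.53288100845809 slope z/y -0.0038215510393647322 rms 0.5201432337044593
```

View pics/w12b.png

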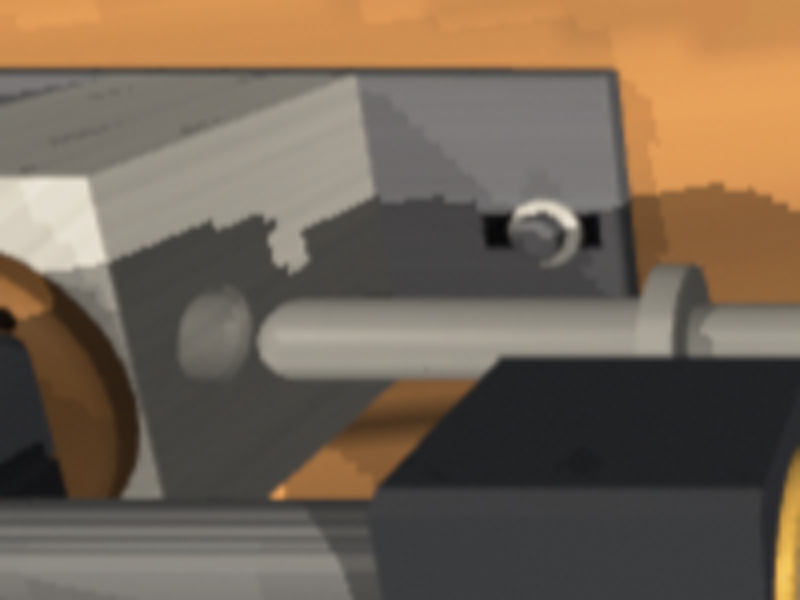

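Call:
{"api": "play_rows", "payload": {"moves": [{"slide": [-0.0002,0,0.0006],"roll": 0,"jaw": 10},{"slide": [-0.0002,-0.004,0.0006],"roll": 0,"jaw": 10},{"slide": [-0.0002,-0.008,0.0006],"roll": 0,"jaw": 10},{"slide": [-0.0002,-0.011,0.0006],"roll": 0,"jaw": 10},{"slide": [-0.0002,-0.014,0.0006],"roll": 0,"jaw": 10},{"slide": [-0.0002,-0.016,0.0006],"roll": 0,"jaw": 10},{"slide": [-0.0002,-0.016,0.0006],"roll": 0,"jaw": 10}]}}

```text
clock: 21.92
tool_pos: [552.3, 108.4, 242.0]
tcp_rot: [[-0.995, 0.102, -0.0], [0.102, 0.995, 0.0], [0.0, 0.0, -1.0]]
force: [-0.0, 0.5, -1.3]
width: 14.3
```

Call:
{"api": "play_rows", "payload": {"moves": [{"slide": [0,-0.002,0],"roll": 0,"jaw": 10},{"slide": [0,-0.004,0],"roll": 0,"jaw": 10},{"slide": [0,-0.006,0],"roll": 0,"jaw": 10},{"slide": [0,-0.006,0],"roll": 0,"jaw": 10}]}}

```text
clock: 22.42
tool_pos: [551.7, 102.4, 242.0]
tcp_rot: [[-0.995, 0.102, -0.0], [0.102, 0.995, -0.0], [0.0, -0.0, -1.0]]
force: [-0.3, 0.1, -1.3]
width: 14.1
```

Call:
{"api": "play_rows", "payload": {"moves": [{"slide": [0,-0.002,0],"roll": 0,"jaw": 10},{"slide": [0,-0.004,0],"roll": 0,"jaw": 10},{"slide": [0,-0.006,0],"roll": 0,"jaw": 10},{"slide": [0,-0.006,0],"roll": 0,"jaw": 10}]}}

```text
clock: 22.92
tool_pos: [551.1, 96.4, 242.0]
tcp_rot: [[-0.995, 0.102, -0.0], [0.102, 0.995, -0.0], [0.0, -0.0, -1.0]]
force: [-0.8, -0.7, -0.9]
width: 14.5
```

Call:
{"api": "play_rows", "payload": {"moves": [{"slide": [0,-0.003,0],"roll": 0,"jaw": 10},{"slide": [0,-0.006,0],"roll": 0,"jaw": 10},{"slide": [0,-0.009,0],"roll": 0,"jaw": 10},{"slide": [0,-0.009,0],"roll": 0,"jaw": 10}]}}

```text
clock: 23.42
tool_pos: [550.2, 87.3, 242.0]
tcp_rot: [[-0.995, 0.102, -0.0], [0.102, 0.995, -0.0], [0.0, -0.0, -1.0]]
force: [-0.2, -0.8, -2.1]
width: 14.7
```

Call:
{"api": "play_rows", "payload": {"moves": [{"slide": [0,-0.003,0],"roll": 0,"jaw": 10},{"slide": [0,-0.006,0],"roll": 0,"jaw": 10},{"slide": [0,-0.009,0],"roll": 0,"jaw": 10},{"slide": [0,-0.009,0],"roll": 0,"jaw": 10}]}}

```text
clock: 23.92
tool_pos: [549.3, 78.4, 242.0]
tcp_rot: [[-0.995, 0.102, -0.0], [0.102, 0.995, -0.0], [-0.0, -0.0, -1.0]]
force: [0.3, 0.0, -1.4]
width: 14.3
```

```bash
python3 - <<'E'
from h import *
to([547.2,56.7,241.7],84.2)
p,d,K,T=shot("wrist","w13")
cv2.imwrite("pics/w13b.png",cv2.resize(p[120:320,60:320,::-1],None,fx=3,fy=3,interpolation=cv2.INTER_CUBIC))
E
```

```text
t 23.925 pos [549.3  78.4 242. ] yaw 84.13 slide [-0.0001 -0.0218  0.0003] roll -0.07 F [ 0.3  0.  -1.4] w 14.3 q6 -1.54
```

View pics/w13b.png

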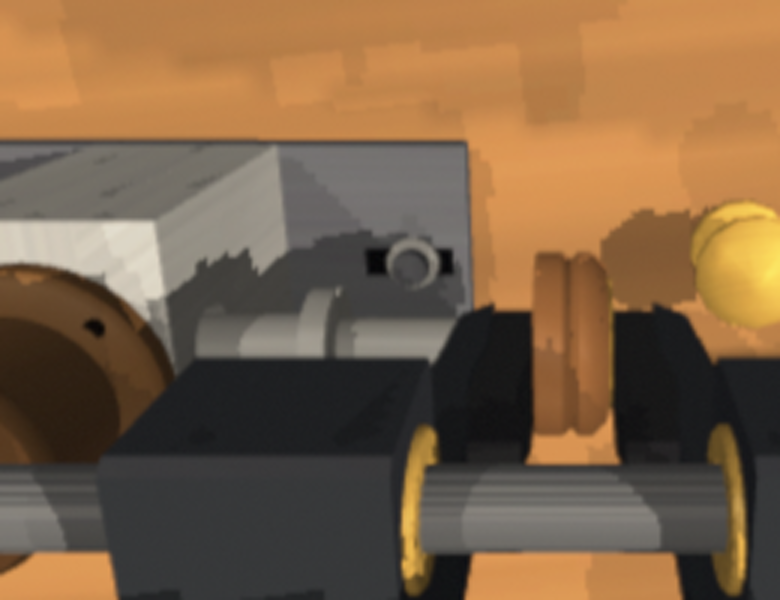

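Call:
{"api": "play_rows", "payload": {"moves": [{"slide": [0,-0.003,0],"roll": 0,"jaw": 10},{"slide": [0,-0.006,0],"roll": 0,"jaw": 10},{"slide": [0,-0.009,0],"roll": 0,"jaw": 10},{"slide": [0,-0.009,0],"roll": 0,"jaw": 10}]}}

```text
clock: 24.48
tool_pos: [548.4, 69.5, 242.0]
tcp_rot: [[-0.995, 0.102, 0.0], [0.102, 0.995, -0.0], [-0.0, -0.0, -1.0]]
force: [0.1, 0.1, -1.5]
width: 14.3
```

Call:
{"api": "play_rows", "payload": {"moves": [{"slide": [0,-0.003,0],"roll": 0,"jaw": 10},{"slide": [0,-0.006,0],"roll": 0,"jaw": 10},{"slide": [0,-0.009,0],"roll": 0,"jaw": 10},{"slide": [0,-0.009,0],"roll": 0,"jaw": 10}]}}

```text
clock: 24.98
tool_pos: [547.5, 60.5, 242.0]
tcp_rot: [[-0.995, 0.102, 0.0], [0.102, 0.995, -0.0], [-0.0, 0.0, -1.0]]
force: [-0.1, 0.3, -1.1]
width: 14.3
```

Call:
{"api": "play_rows", "payload": {"moves": [{"slide": [0,-0.001,0],"roll": 0,"jaw": 10},{"slide": [0,-0.002,0],"roll": 0,"jaw": 10},{"slide": [0,-0.002,0],"roll": 0,"jaw": 10}]}}

```text
clock: 25.35
tool_pos: [547.2, 58.7, 242.0]
tcp_rot: [[-0.995, 0.102, -0.0], [0.102, 0.995, 0.0], [0.0, 0.0, -1.0]]
force: [-0.4, 0.5, -0.7]
width: 14.3
```

Now millimetre steps towards the shoulder contact.

Call:
{"api": "play_rows", "payload": {"moves": [{"slide": [0,-0.0005,0],"roll": 0,"jaw": 10},{"slide": [0,-0.001,0],"roll": 0,"jaw": 10},{"slide": [0,-0.001,0],"roll": 0,"jaw": 10}]}}

```text
clock: 25.72
tool_pos: [547.1, 58.0, 242.1]
tcp_rot: [[-0.995, 0.102, 0.0], [0.102, 0.995, 0.001], [-0.0, 0.001, -1.0]]
force: [-0.1, 3.9, -0.9]
width: 14.5
```

Call:
{"api": "play_rows", "payload": {"moves": [{"slide": [0,-0.0005,0],"roll": 0,"jaw": 10},{"slide": [0,-0.001,0],"roll": 0,"jaw": 10},{"slide": [0,-0.001,0],"roll": 0,"jaw": 10}]}}

```text
clock: 26.1
tool_pos: [547.0, 57.6, 242.2]
tcp_rot: [[-0.995, 0.102, 0.001], [0.102, 0.995, 0.002], [-0.0, 0.002, -1.0]]
force: [-0.0, 9.0, 0.8]
width: 14.3
```

```bash
python3 - <<'E'
from h import *
to([547.2,56.7,241.7],84.2)
p,d,K,T=shot("wrist","w14");q=shot("side","side14")[0]
cv2.imwrite("pics/w14b.png",cv2.hconcat([cv2.resize(p[120:320,60:260,::-1],(400,400),interpolation=cv2.INTER_CUBIC),cv2.resize(q[170:270,210:310,::-1],(400,400),interpolation=cv2.INTER_CUBIC)]))
E
```

```text
t 26.1 pos [547.   57.6 242.2] yaw 84.14 slide [-0.0002 -0.0008  0.0005] roll -0.06 F [-0.   9.   0.8] w 14.3 q6 -1.58
```

View pics/w14b.png

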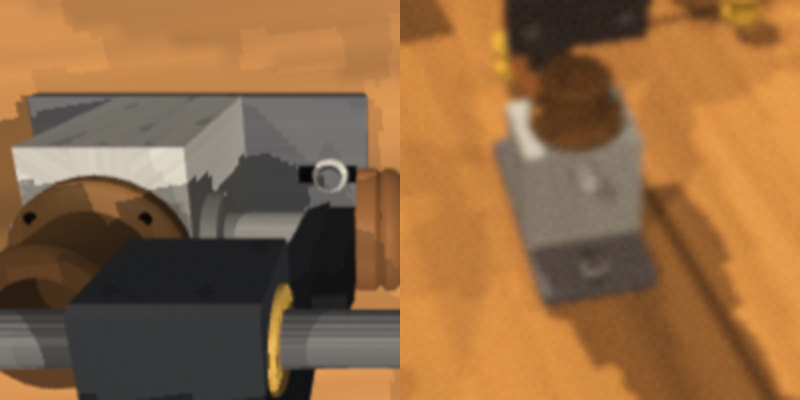

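Call:
{"api": "play_rows", "payload": {"moves": [{"slide": [0,0,0],"roll": 0,"jaw": 18},{"slide": [0,0,0],"roll": 0,"jaw": 22},{"slide": [0,0,0],"roll": 0,"jaw": 28},{"slide": [0,0,0],"roll": 0,"jaw": 34},{"slide": [0,0,0],"roll": 0,"jaw": 40},{"slide": [0,0,0],"roll": 0,"jaw": 40},{"slide": [0,0,0],"roll": 0,"jaw": 40}]}}

```text
clock: 27.08
tool_pos: [547.0, 56.6, 242.0]
tcp_rot: [[-0.995, 0.102, -0.0], [0.102, 0.995, -0.0], [0.0, -0.0, -1.0]]
force: [-0.1, -0.2, 0.1]
width: 35.4
```

```bash
python3 - <<'E'
from h import *
to([547.2,56.7,241.7],84.2)
p,d,K,T=shot("wrist","w15");q=shot("side","side15")[0]
cv2.imwrite("pics/w15b.png",cv2.hconcat([cv2.resize(p[120:320,100:300,::-1],(400,400),interpolation=cv2.INTER_CUBIC),cv2.resize(q[170:270,210:310,::-1],(400,400),interpolation=cv2.INTER_CUBIC)]))
E
```

```text
t 27.075 pos [547.   56.6 242. ] yaw 84.14 slide [-0.0001  0.0001  0.0003] roll -0.06 F [-0.1 -0.2  0.1] w 35.4 q6 -1.58
```

View pics/w15b.png

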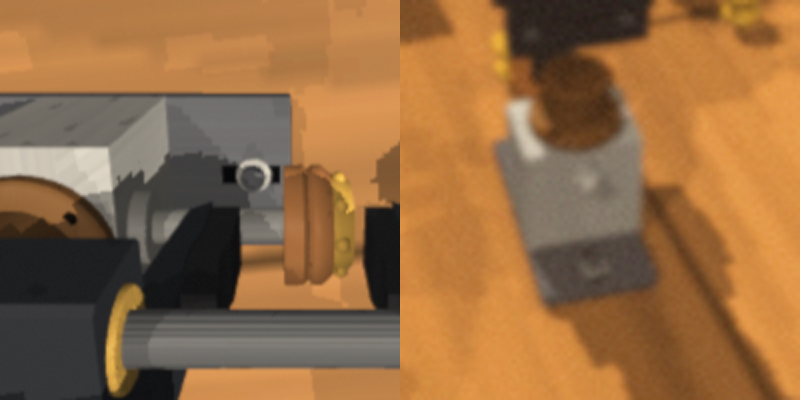

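Call:
{"api": "play_rows", "payload": {"moves": [{"slide": [0,0,-0.01],"roll": 0,"jaw": 40},{"slide": [0,0,-0.03],"roll": 0,"jaw": 40},{"slide": [0,0,-0.06],"roll": 0,"jaw": 40},{"slide": [0,0.0,-0.09],"roll": 0,"jaw": 40},{"slide": [-0.04,0.0,-0.09],"roll": 0,"jaw": 40},{"slide": [-0.07,0.0,-0.09],"roll": 0,"jaw": 40},{"slide": [-0.07,0.0,-0.09],"roll": 0,"jaw": 40}]}}

```text
clock: 28.05
tool_pos: [617.4, 49.3, 332.1]
tcp_rot: [[-0.995, 0.102, 0.0], [0.102, 0.995, -0.0], [-0.0, -0.0, -1.0]]
force: [-0.2, 0.8, 0.3]
width: 35.6
```

```bash
python3 - <<'E'
from h import *
to([547.2,56.7,241.7],84.2)
p,d,K,T=shot("wrist","w16");q=shot("side","side16")[0]
cv2.imwrite("pics/w16b.png",cv2.resize(p[60:200,120:300,::-1],None,fx=4,fy=4,interpolation=cv2.INTER_CUBIC))
cv2.imwrite("pics/s16b.png",cv2.resize(q[170:270,210:310,::-1],(600,600),interpolation=cv2.INTER_CUBIC))
E
```

```text
t 28.05 pos [617.4  49.3 332.1] yaw 84.13 slide [0.0707 0.0001 0.0903] roll -0.07 F [-0.2  0.8  0.3] w 35.6 q6 -1.58
```

View pics/w16b.png

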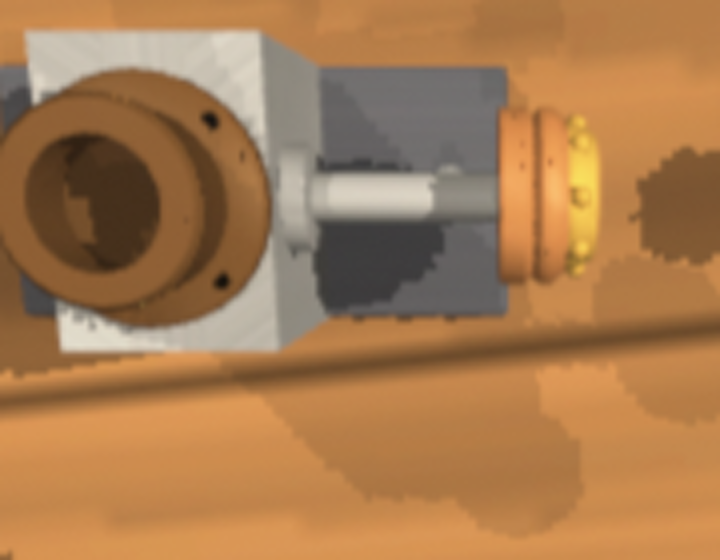

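View pics/s16b.png

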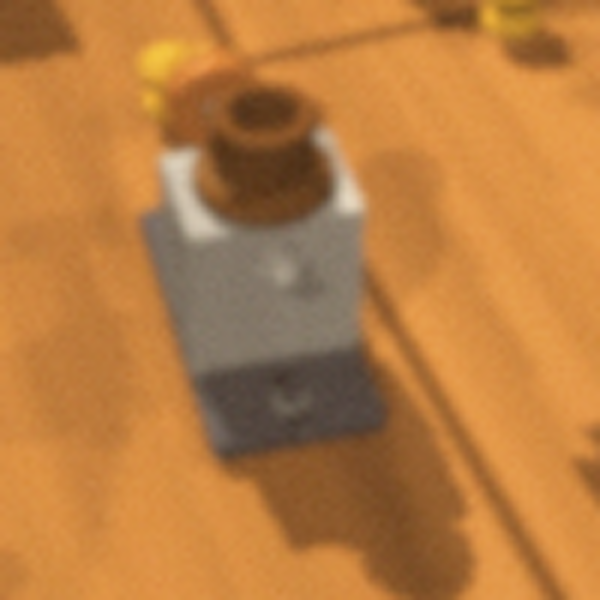

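Call:
{"api": "play_rows", "payload": {"moves": [{"slide": [0,-0.04,0],"roll": 0,"jaw": 40},{"slide": [0,-0.08,0],"roll": 0,"jaw": 40},{"slide": [0,-0.11,0.01],"roll": 0,"jaw": 40},{"slide": [0,-0.13,0.02],"roll": 0,"jaw": 40},{"slide": [0,-0.15,0.02],"roll": 0,"jaw": 40},{"slide": [0,-0.15,0.02],"roll": 0,"jaw": 40},{"slide": [0,-0.15,0.02],"roll": 0,"jaw": 40}]}}

```text
clock: 29.02
tool_pos: [601.5, -98.9, 312.4]
tcp_rot: [[-0.995, 0.101, 0.001], [0.101, 0.995, 0.0], [-0.001, 0.0, -1.0]]
force: [0.1, 0.3, 0.0]
width: 35.2
```

```bash
python3 - <<'E'
from h import *
to([547.2,56.7,241.7],84.2)
p,d,K,T=shot("wrist","w17")
cv2.imwrite("pics/w17b.png",cv2.resize(p[60:200,230:410,::-1],None,fx=4.2,fy=4.2,interpolation=cv2.INTER_CUBIC))
p,d,K,T=load("w16");C=cloud(d,K,T);u=np.array([-.101,-.995,0]);c=np.array([539.9,-16.5,0])
s=(C-c)@u;t=(C-c)@np.array([.995,-.101,0])
for n,(lo,hi,tw) in {"disc":(72,90,6),"near_stem":(-70,-28,4)}.items(): pass
m=(abs(t)<15)&(s<-60)&(C[...,2]>76)&(C[...,2]<95);print("disc s range",np.percentile(s[m],[1,5,95,99]),"expect -80..-66", C[m][:,2].max())
m=(abs(t)<5)&(s<-30)&(s>-60)&(C[...,2]>66)&(C[...,2]<80);print("stem z",[ (a,round(float(np.percentile(C[m&(abs(s-a)<3)][:,2],90)),1)) for a in(-58,-50,-42,-34)])
m=(abs(t)<9)&(s<-22.3)&(s>-34)&(C[...,2]>74.6)&(C[...,2]<82);print("shoulder s",np.percentile(s[m],[2,50,98]),m.sum(),C[m][:,2].max())
E
```

```text
t 29.025 pos [601.5 -98.9 312.4] yaw 84.18 slide [0.0698 0.1493 0.0707] roll -0.02 F [0.1 0.3 0. ] w 35.2 q6 -1.82
disc s range [-86.40231253 -84.88314393 -67.43204166 -67.20417519] expect -80..-66 85.70459851754889
stem z [(-58, 71.2), (-50, 71.6), (-42, 71.8), (-34, 72.2)]
shoulder s [-27.78837888 -25.43532974 -22.78934555] 144 79.84356197901288
```

View pics/w17b.png

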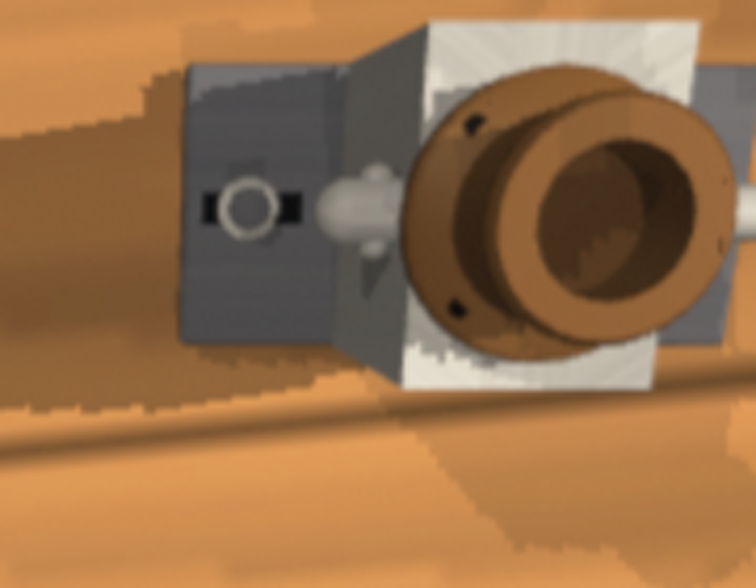

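```bash
python3 - <<'E'
from h import *
u=np.array([-.1011,-.9949,0]);w=np.array([.9949,-.1011,0])
for n in("w16","w17"):
    p,d,K,T=load(n);C=cloud(d,K,T)
    m=(abs(C[...,0]-540)<32)&(abs(C[...,1]+16.5)<30)&(abs(C[...,2]-84)<2.0);rc=cv2.minAreaRect(C[m][:,:2].astype(np.float32));print(n,rc)
    c=np.array([539.9,-16.5,0]);s=(C-c)@u;t=(C-c)@w
    hm=m; print(" head s range",np.percentile(s[hm],[0.5,99.5]))
    if n=="w17":
        q=(abs(t)<5)&(s>24)&(C[...,2]>60)&(C[...,2]<80);print(" nose tip s",np.sort(s[q])[-8:],"z",C[q][:,2].max())
        # pixel based: nose tip px
        U,V=318/4.2+230,210/4.2+60;r=ray_z(U,V,68,K,T);print(" nose px s",(r-c)@u)
    else:
        for U,V,l,z in((280,200,"shoulder/yoke edge",78),(302,150,"sh rear top",79),(498,200,"disc front",84),(535,120,"disc",84),(600,195,"button end",80)):
            r=ray_z(U/4+120,V/4+60,z,K,T);print(" ",l,(r-c)@u)
E
```

```text
w16 ((539.9231567382812, -16.50484848022461), (45.24287796020508, 59.935909271240234), 84.70369720458984)
 head s range [-22.18358135  21.88997065]
  shoulder/yoke edge -23.167135876533116
  sh rear top -28.2978361118815
  disc front -67.01972517552062
  disc -74.21436462326672
  button end -87.20808718512734
w17 ((539.7005004882812, -17.68623924255371), (47.15520095825195, 60.02669143676758), 84.25328826904297)
 head s range [-21.78950836  22.27048328]
 nose tip s [273.10992029 273.45872826 273.70938763 273.8925128  274.2020758
 274.21495569 274.31509301 274.6703995 ] z 77.21201777970089
 nose px s 34.96861221717183
```

```bash
python3 - <<'E'
from h import *
to([551.8,102,312],84.2)
E
```

```text
t 29.075 pos [601.5 -98.8 312.3] yaw 84.19 slide [0.0697 0.1947 0.0003] roll -0.01 F [0.4 0.2 0.3] w 34.8 q6 -1.82
```

Call:
{"api": "play_rows", "payload": {"moves": [{"slide": [0,0.04,0],"roll": 0,"jaw": 20},{"slide": [0.01,0.08,0],"roll": 0,"jaw": 0},{"slide": [0.03,0.12,0],"roll": 0,"jaw": 0},{"slide": [0.05,0.16,0],"roll": 0,"jaw": 0},{"slide": [0.07,0.195,0.0],"roll": 0,"jaw": 0},{"slide": [0.07,0.195,0.02],"roll": 0,"jaw": 0},{"slide": [0.07,0.195,0.05],"roll": 0,"jaw": 0},{"slide": [0.07,0.195,0.07],"roll": 0,"jaw": 0},{"slide": [0.07,0.195,0.08],"roll": 0,"jaw": 0},{"slide": [0.07,0.195,0.08],"roll": 0,"jaw": 0}], "newtons": 15}}

```text
clock: 30.32
tool_pos: [551.6, 101.9, 232.0]
tcp_rot: [[-0.995, 0.101, -0.0], [0.101, 0.995, 0.0], [0.0, -0.0, -1.0]]
force: [0.5, -0.4, -0.3]
width: 0.3
```

```bash
python3 - <<'E'
from h import *
to([551.8,102,312],84.2)
p,d,K,T=shot("wrist","w18")
E
```

```text
t 30.325 pos [551.6 101.9 232. ] yaw 84.18 slide [-0.0002  0.0001 -0.08  ] roll -0.02 F [ 0.5 -0.4 -0.3] w 0.3 q6 -1.5
```

View pics/w18.png

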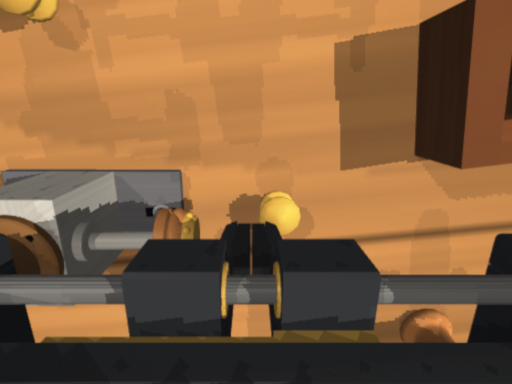

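Call:
{"api": "play_rows", "payload": {"moves": [{"slide": [0,-0.004,0],"roll": 0,"jaw": 0},{"slide": [0,-0.008,0],"roll": 0,"jaw": 0},{"slide": [0,-0.011,0],"roll": 0,"jaw": 0},{"slide": [0,-0.011,0],"roll": 0,"jaw": 0}]}}

```text
clock: 30.88
tool_pos: [550.5, 90.3, 232.2]
tcp_rot: [[-0.995, 0.102, 0.0], [0.102, 0.995, 0.0], [-0.0, 0.0, -1.0]]
force: [0.1, 0.1, 0.7]
width: 0.6
```

Call:
{"api": "play_rows", "payload": {"moves": [{"slide": [0,-0.0005,0],"roll": 0,"jaw": 0},{"slide": [0,-0.001,0],"roll": 0,"jaw": 0},{"slide": [0,-0.0015,0],"roll": 0,"jaw": 0},{"slide": [0,-0.0015,0],"roll": 0,"jaw": 0}]}}

```text
clock: 31.38
tool_pos: [550.3, 89.1, 232.0]
tcp_rot: [[-0.995, 0.102, -0.0], [0.102, 0.995, -0.0], [0.0, -0.0, -1.0]]
force: [-0.3, -0.3, -0.1]
width: 0.4
```

Call:
{"api": "play_rows", "payload": {"moves": [{"slide": [0,-0.0005,0],"roll": 0,"jaw": 0},{"slide": [0,-0.001,0],"roll": 0,"jaw": 0},{"slide": [0,-0.001,0],"roll": 0,"jaw": 0}]}}

```text
clock: 31.75
tool_pos: [550.3, 88.1, 232.0]
tcp_rot: [[-0.995, 0.102, 0.0], [0.102, 0.995, -0.0], [-0.0, -0.0, -1.0]]
force: [-0.3, 0.2, 1.1]
width: 0.8
```

Call:
{"api": "play_rows", "payload": {"moves": [{"slide": [0,-0.0005,0],"roll": 0,"jaw": 0},{"slide": [0,-0.001,0],"roll": 0,"jaw": 0},{"slide": [0,-0.001,0],"roll": 0,"jaw": 0}]}}

```text
clock: 32.12
tool_pos: [550.1, 87.0, 232.0]
tcp_rot: [[-0.995, 0.102, -0.0], [0.102, 0.995, -0.0], [0.0, -0.0, -1.0]]
force: [-0.9, 0.3, 0.6]
width: 0.5
```

Call:
{"api": "play_rows", "payload": {"moves": [{"slide": [0,-0.0005,0],"roll": 0,"jaw": 0},{"slide": [0,-0.0005,0],"roll": 0,"jaw": 0}]}}

```text
clock: 32.38
tool_pos: [550.1, 86.6, 232.0]
tcp_rot: [[-0.995, 0.102, 0.0], [0.102, 0.995, 0.0], [-0.0, 0.0, -1.0]]
force: [-1.2, 0.3, 0.1]
width: 0.3
```

Call:
{"api": "play_rows", "payload": {"moves": [{"slide": [0,-0.0005,0],"roll": 0,"jaw": 0},{"slide": [0,-0.0005,0],"roll": 0,"jaw": 0}]}}

```text
clock: 32.62
tool_pos: [550.1, 86.1, 232.0]
tcp_rot: [[-0.995, 0.102, 0.0], [0.102, 0.995, 0.0], [-0.0, 0.0, -1.0]]
force: [1.5, -0.8, 0.1]
width: -0.0
```

Call:
{"api": "play_rows", "payload": {"moves": [{"slide": [0,-0.0005,0],"roll": 0,"jaw": 0},{"slide": [0,-0.0005,0],"roll": 0,"jaw": 0}]}}

```text
clock: 32.88
tool_pos: [550.0, 85.8, 232.1]
tcp_rot: [[-0.995, 0.102, 0.0], [0.102, 0.995, 0.0], [-0.0, 0.0, -1.0]]
force: [-0.3, 2.5, 0.3]
width: 0.9
```

Call:
{"api": "play_rows", "payload": {"moves": [{"slide": [0,-0.0005,0],"roll": 0,"jaw": 0},{"slide": [0,-0.0005,0],"roll": 0,"jaw": 0}]}}

```text
clock: 33.12
tool_pos: [550.0, 85.4, 232.1]
tcp_rot: [[-0.995, 0.102, 0.0], [0.102, 0.995, 0.001], [-0.0, 0.001, -1.0]]
force: [0.4, 6.1, 1.2]
width: 0.3
```

```bash
python3 - <<'E'
from h import *
to([551.8,102,312],84.2)
p,d,K,T=shot("wrist","w19")
cv2.imwrite("pics/w19b.png",cv2.resize(p[160:300,80:300,::-1],None,fx=3.5,fy=3.5,interpolation=cv2.INTER_CUBIC))
E
```

```text
t 33.125 pos [550.   85.4 232.1] yaw 84.14 slide [-0.0002  0.0168 -0.0799] roll -0.06 F [0.4 6.1 1.2] w 0.3 q6 -1.53
```

View pics/w19b.png

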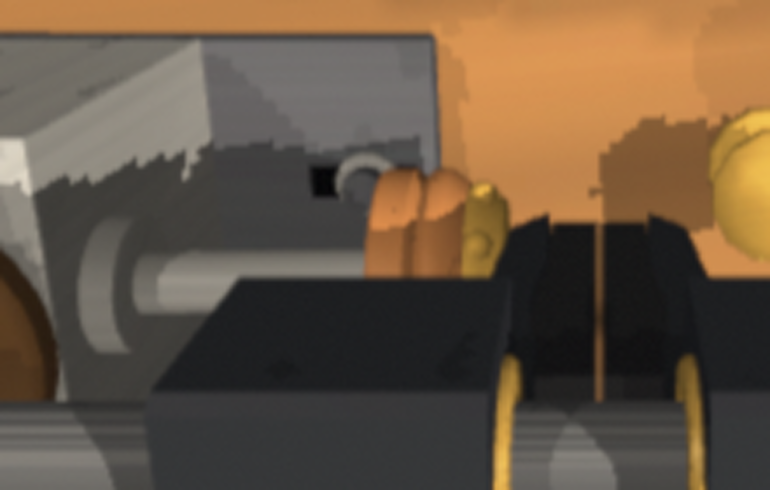

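Call:
{"api": "play_rows", "payload": {"moves": [{"slide": [0,0.002,0],"roll": 0,"jaw": 0},{"slide": [0,0.01,0],"roll": 0,"jaw": 0},{"slide": [0,0.02,-0.01],"roll": 0,"jaw": 0},{"slide": [0,0.02,-0.04],"roll": 0,"jaw": 0},{"slide": [-0.03,0.0,-0.08],"roll": 0,"jaw": 0},{"slide": [-0.065,-0.035,-0.1],"roll": 0,"jaw": 0},{"slide": [-0.065,-0.035,-0.1],"roll": 0,"jaw": 0},{"slide": [-0.065,-0.035,-0.1],"roll": 0,"jaw": 0}]}}

```text
clock: 34.17
tool_pos: [610.7, 44.4, 331.7]
tcp_rot: [[-0.995, 0.102, -0.001], [0.102, 0.995, 0.0], [0.001, 0.0, -1.0]]
force: [0.8, 0.9, 0.6]
width: 0.6
```

```bash
python3 - <<'E'
from h import *
to([551.8,102,312],84.2)
p,d,K,T=shot("wrist","w20");q=shot("side","side20")[0];sc=shot("scene","scene20")[0]
cv2.imwrite("pics/w20b.png",cv2.resize(p[60:200,120:300,::-1],None,fx=4,fy=4,interpolation=cv2.INTER_CUBIC))
E
```

```text
t 34.175 pos [610.7  44.4 331.7] yaw 84.16 slide [0.0644 0.0513 0.0198] roll -0.04 F [0.8 0.9 0.6] w 0.6 q6 -1.59
```

View pics/w20b.png

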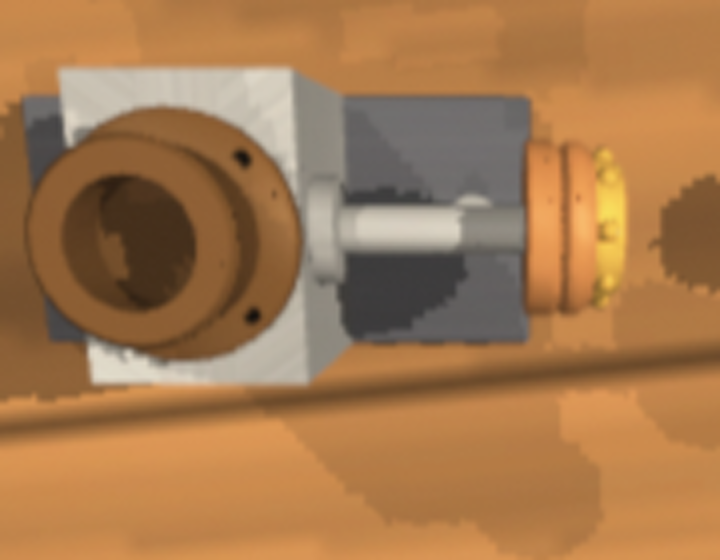

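View pics/scene20.png

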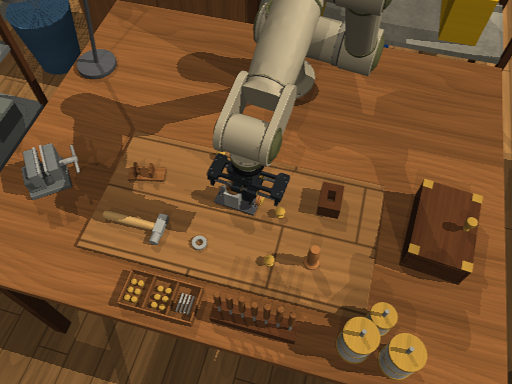

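```bash
python3 - <<'E'
from h import *
u=np.array([-.1011,-.9949,0]);w=np.array([.9949,-.1011,0]);c=np.array([539.9,-16.5,0])
for n,px in(("w16",((498,200,84),(600,195,80),(302,150,79))),("w20",((526,230,84),(627,225,80),(326,178,79)))):
    p,d,K,T=load(n);C=cloud(d,K,T);s=(C-c)@u;t=(C-c)@w
    print(n,[round(float((ray_z(U/4+120,V/4+60,z,K,T)-c)@u),2) for U,V,z in px])
    m=(abs(t)<15)&(s<-60)&(C[...,2]>76)&(C[...,2]<95);print(np.percentile(s[m],[1,5,95,99]))
    m=(abs(t)<32)&(abs(s)<30)&(C[...,2]>80);print([round(float(np.median(C[m&(abs(C[...,2]-z)<2)][:,2])),2) for z in(84,91,115)])
    m=(abs(C[...,2]-84)<1.5)&(abs(t)<32)&(abs(s)<26);print("head s",np.percentile(s[m],[.5,99.5]))
E
```

```text
w16 [-67.02, -87.21, -28.3]
[-86.39416021 -84.87508336 -67.42507327 -67.19972741]
[84.35, 91.54, 115.16]
head s [-22.10612708  21.85755356]
w20 [-66.9, -87.1, -27.21]
[-85.91116772 -84.5635558  -67.29407713 -66.51598359]
[84.33, 91.58, 115.15]
head s [-22.13711999  22.03093835]
```

```bash
python3 - <<'E'
from h import *
print(robot.sign_off())
E
```

```text
the job is handed in; nothing more can be done
None
```

The collar is seated in the yoke and the ball-lock pin is through both cheeks and the tang, locked. I handed the job in at about 34 s of the 64 s allowed, with the arm clear of everything.

**Collar:** I lifted it from the parking block and lowered it tang down, pressing with about 16 N at the seat. Depth readings afterwards put its flange top about 7 mm and its rim about 31 mm above the yoke top. Those match the given sizes, so it sits flat and fully home.

**Pin:** I held the button in and slid the pin through with almost no force until about 9 N was felt at the shoulder, then let go. The pictures then showed the button out and both balls standing out beyond the far cheek. A light push of about 6 N on the button afterwards met firm contact. I did not look at the balls again after that push, but the button was still out.

**What disagreed or stayed unsure:**
- The camera measurements put the shoulder about 0.2 to 1.2 mm off the yoke face, where it should be zero. Force and contact both say it is home. I put the difference down to calibration and the pin tilting about 2° in its loose hole.
- The yoke looks the same from both ends, so I could not tell its +x from the pictures. I put the pin in at the face on the robot's left (world +y), nose towards world −y, because the pin in the cradle already pointed nearly that way. If the yoke's −x face is the other one, the pin is in from the wrong side.

I did not touch the knobs, bearing, hammer or handle.

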